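Clip the test tiles up for spraying

TASK

First draw the carriage of the spraying station fully back towards you. Then stand every test tile on it, upright and square, one to a post, centred on it with its flat back against the post, and fix each one with its own spring clip from the clip rail, shut over the top edges of tile and post together. Only when all tiles are clipped, push the carriage away along its slide until the detent clicks in and it is fully home. Leave the jar, bowl and pot alone.

Things in the scene. Friction and masses are not known exactly. Their poses are not given: they have to be found in the camera images.
- station: the glaze-spraying station, a fixed steel base 310 x 420 mm with two rails on which an aluminium carriage slides along the station's +x (away from the robot). Origin: underside of the base, on its centre line, below the posts when the carriage is at joint value 0; z up. It may stand turned a little
- carriage (a joint): carriage along the slide, m: starts part-way, at 0.05 to 0.08; 0 fully drawn back (hard stop, loading end); 0.11 fully home (hard stop, spraying end). Friction 3 N; from 0.089 a sprung roller must be forced over a brass bump on the carriage (top at 0.10, 10 to 15 N in all), then drops behind it and holds it home. The carriage is an aluminium tray, upper face 16 mm above the bench, 10 mm lips at its sides and back, with three posts and a push bar
- roller (a joint): lift of the black detent roller (at the right, -y side of the station, under a blue bracket 60 mm tall), m: 0 when down, about 0.0035 when on top of the bump, below 0.0015 when it has dropped behind the bump
- push_bar (a point): middle of the top bar of the red U-shaped push handle at the robot's side of the carriage: round bar 12 mm thick, 70 mm long along y, its axis 100 mm above the bench, on two legs 70 mm apart
- post0 (a point): centre of the top of the right-hand post on the carriage: upright steel flat 5 mm thick (x), 24 mm wide (y), top 94 mm above the bench, 78 mm above the tray; axes as the station; posts 110 mm apart. A tile stands with its flat back on the post's robot-facing (-x) side, foot towards the robot: plate middle 6.5 mm in front of this point in x, tile top 2 mm above it
- post1 (a point): centre of the top of the middle post on the carriage: upright steel flat 5 mm thick (x), 24 mm wide (y), top 94 mm above the bench, 78 mm above the tray; axes as the station; posts 110 mm apart. A tile stands with its flat back on the post's robot-facing (-x) side, foot towards the robot: plate middle 6.5 mm in front of this point in x, tile top 2 mm above it
- post2 (a point): centre of the top of the left-hand post on the carriage: upright steel flat 5 mm thick (x), 24 mm wide (y), top 94 mm above the bench, 78 mm above the tray; axes as the station; posts 110 mm apart. A tile stands with its flat back on the post's robot-facing (-x) side, foot towards the robot: plate middle 6.5 mm in front of this point in x, tile top 2 mm above it
- cliprail: fixed wooden rail on edge on which four clips are parked: 13 mm thick along its x, 250 mm long along its y, top 100 mm above the bench, on a foot 70 mm wide and 10 mm tall; origin at the middle of its underside
- wareboard: fixed wooden ware board, 380 x 170 x 8 mm, on which the tiles stand at the start; origin at the middle of its underside
- tile0_mid (a point): L-shaped test tile with a blue band on its front, 100 g (may be absent): upright plate 8 mm thick (x), 50 mm wide (y), 80 mm tall; foot 50 x 50 x 10 mm reaching 46 mm from the plate's middle plane towards -x. Site: middle of the upright plate, 40 mm above the tile's underside; the flat back faces +x, z up
- tile1_mid (a point): L-shaped test tile with a green band on its front, 100 g (may be absent): upright plate 8 mm thick (x), 50 mm wide (y), 80 mm tall; foot 50 x 50 x 10 mm reaching 46 mm from the plate's middle plane towards -x. Site: middle of the upright plate, 40 mm above the tile's underside; the flat back faces +x, z up
- tile2_mid (a point): L-shaped test tile with a brown band on its front, 100 g (may be absent): upright plate 8 mm thick (x), 50 mm wide (y), 80 mm tall; foot 50 x 50 x 10 mm reaching 46 mm from the plate's middle plane towards -x. Site: middle of the upright plate, 40 mm above the tile's underside; the flat back faces +x, z up
- clip0_grip (a point): orange sprung clip like a big clothes peg, 74 mm tall, 20 mm wide (y), 50 g, parked jaw-down on the rail. Site: between its handles, 56 mm above the jaw tips; z from jaws to handles, x the way it opens. Two handle paddles reach from 18 mm below to 17 mm above the point, 40 mm over their outsides at the top; pinched along x till parallel (24 mm outside) they open the jaws to 24 mm
- clip0_jaw (a joint): opening of this clip, rad: about 0 shut on 13 mm (the rail, or tile and post together), -0.12 shut on nothing, 0.40 when pinched fully, a firm stop; pinching takes about 12 N, the jaws shut with about 6 N. A steel barrel inside lets things in 29 mm deep at most; it should sit on tile and post as deep as on the rail (jaw tips 27 mm below the top, point 29 mm above it)
- clip1_grip (a point): as clip0_grip, another such clip
- clip1_jaw (a joint): as clip0_jaw, for that clip
- clip2_grip (a point): as clip0_grip, another such clip
- clip2_jaw (a joint): as clip0_jaw, for that clip
- clip3_grip (a point): as clip0_grip, another such clip
- clip3_jaw (a joint): as clip0_jaw, for that clip
- glaze_jar: bystander: amber jar, 66 mm across, 100 mm tall, loose; origin under its centre
- bowl: bystander: blue bowl, 110 mm across, 60 mm tall, loose; origin under its centre
- thrown_pot: bystander: grey clay pot, 96 mm across, 90 mm tall, loose; origin under its centre
Not all that is in view belongs to the job. What is shaped like the part that bears clip0_grip but yellow is not meant. What is shaped like the part that bears tile2_mid but turquoise is not meant.

How it is judged (in metres and radians):
On the way, in this order (a step that is already met when the one before it is completed fails the run):
1. the carriage is drawn back to the loading end (value of joint carriage below 0.012 m), for 0.2 s.
2. every tile is clipped to a post while the carriage is still at the loading end (((contact force between clip0 and tile0 above 1.5 N and contact force between clip0 and station above 1.5 N and value of joint clip0_jaw between -0.07 and 0.12 rad) or (contact force between clip1 and tile0 above 1.5 N and contact force between clip1 and station above 1.5 N and value of joint clip1_jaw between -0.07 and 0.12 rad) or (contact force between clip2 and tile0 above 1.5 N and contact force between clip2 and station above 1.5 N and value of joint clip2_jaw between -0.07 and 0.12 rad) or (contact force between clip3 and tile0 above 1.5 N and contact force between clip3 and station above 1.5 N and value of joint clip3_jaw between -0.07 and 0.12 rad)) and ((y of tile0_mid in the frame of post0 between -0.014 and 0.014 m and x of tile0_mid in the frame of post0 between -0.012 and 0 m) or (y of tile0_mid in the frame of post1 between -0.014 and 0.014 m and x of tile0_mid in the frame of post1 between -0.012 and 0 m) or (y of tile0_mid in the frame of post2 between -0.014 and 0.014 m and x of tile0_mid in the frame of post2 between -0.012 and 0 m)) and angle between each of tile0_mid, tile1_mid, tile2_mid's own z axis and vertical below 0.1 rad and angle between the x axis of each of tile0_mid, tile1_mid, tile2_mid and the x axis of station, either way round below 0.17 rad and ((contact force between clip0 and tile1 above 1.5 N and contact force between clip0 and station above 1.5 N and value of joint clip0_jaw between -0.07 and 0.12 rad) or (contact force between clip1 and tile1 above 1.5 N and contact force between clip1 and station above 1.5 N and value of joint clip1_jaw between -0.07 and 0.12 rad) or (contact force between clip2 and tile1 above 1.5 N and contact force between clip2 and station above 1.5 N and value of joint clip2_jaw between -0.07 and 0.12 rad) or (contact force between clip3 and tile1 above 1.5 N and contact force between clip3 and station above 1.5 N and value of joint clip3_jaw between -0.07 and 0.12 rad)) and ((y of tile1_mid in the frame of post0 between -0.014 and 0.014 m and x of tile1_mid in the frame of post0 between -0.012 and 0 m) or (y of tile1_mid in the frame of post1 between -0.014 and 0.014 m and x of tile1_mid in the frame of post1 between -0.012 and 0 m) or (y of tile1_mid in the frame of post2 between -0.014 and 0.014 m and x of tile1_mid in the frame of post2 between -0.012 and 0 m)) and ((contact force between clip0 and tile2 above 1.5 N and contact force between clip0 and station above 1.5 N and value of joint clip0_jaw between -0.07 and 0.12 rad) or (contact force between clip1 and tile2 above 1.5 N and contact force between clip1 and station above 1.5 N and value of joint clip1_jaw between -0.07 and 0.12 rad) or (contact force between clip2 and tile2 above 1.5 N and contact force between clip2 and station above 1.5 N and value of joint clip2_jaw between -0.07 and 0.12 rad) or (contact force between clip3 and tile2 above 1.5 N and contact force between clip3 and station above 1.5 N and value of joint clip3_jaw between -0.07 and 0.12 rad)) and ((y of tile2_mid in the frame of post0 between -0.014 and 0.014 m and x of tile2_mid in the frame of post0 between -0.012 and 0 m) or (y of tile2_mid in the frame of post1 between -0.014 and 0.014 m and x of tile2_mid in the frame of post1 between -0.012 and 0 m) or (y of tile2_mid in the frame of post2 between -0.014 and 0.014 m and x of tile2_mid in the frame of post2 between -0.012 and 0 m)) and value of joint carriage below 0.05 m), for 0.2 s.
At the end, for the whole second after the job is handed in: each tile present is upright (within 0.1 rad) and square (within 0.17 rad) against one of the posts, centred within 14 mm, held by a clip that is shut on tile and post together (at least 1.5 N on each), and at rest; the carriage is home (within 3 mm of its stop) with the detent roller down (((contact force between clip0 and tile0 above 1.5 N and contact force between clip0 and station above 1.5 N and value of joint clip0_jaw between -0.07 and 0.12 rad) or (contact force between clip1 and tile0 above 1.5 N and contact force between clip1 and station above 1.5 N and value of joint clip1_jaw between -0.07 and 0.12 rad) or (contact force between clip2 and tile0 above 1.5 N and contact force between clip2 and station above 1.5 N and value of joint clip2_jaw between -0.07 and 0.12 rad) or (contact force between clip3 and tile0 above 1.5 N and contact force between clip3 and station above 1.5 N and value of joint clip3_jaw between -0.07 and 0.12 rad)) and ((y of tile0_mid in the frame of post0 between -0.014 and 0.014 m and x of tile0_mid in the frame of post0 between -0.012 and 0 m) or (y of tile0_mid in the frame of post1 between -0.014 and 0.014 m and x of tile0_mid in the frame of post1 between -0.012 and 0 m) or (y of tile0_mid in the frame of post2 between -0.014 and 0.014 m and x of tile0_mid in the frame of post2 between -0.012 and 0 m)) and angle between each of tile0_mid, tile1_mid, tile2_mid's own z axis and vertical below 0.1 rad and angle between the x axis of each of tile0_mid, tile1_mid, tile2_mid and the x axis of station, either way round below 0.17 rad and ((contact force between clip0 and tile1 above 1.5 N and contact force between clip0 and station above 1.5 N and value of joint clip0_jaw between -0.07 and 0.12 rad) or (contact force between clip1 and tile1 above 1.5 N and contact force between clip1 and station above 1.5 N and value of joint clip1_jaw between -0.07 and 0.12 rad) or (contact force between clip2 and tile1 above 1.5 N and contact force between clip2 and station above 1.5 N and value of joint clip2_jaw between -0.07 and 0.12 rad) or (contact force between clip3 and tile1 above 1.5 N and contact force between clip3 and station above 1.5 N and value of joint clip3_jaw between -0.07 and 0.12 rad)) and ((y of tile1_mid in the frame of post0 between -0.014 and 0.014 m and x of tile1_mid in the frame of post0 between -0.012 and 0 m) or (y of tile1_mid in the frame of post1 between -0.014 and 0.014 m and x of tile1_mid in the frame of post1 between -0.012 and 0 m) or (y of tile1_mid in the frame of post2 between -0.014 and 0.014 m and x of tile1_mid in the frame of post2 between -0.012 and 0 m)) and ((contact force between clip0 and tile2 above 1.5 N and contact force between clip0 and station above 1.5 N and value of joint clip0_jaw between -0.07 and 0.12 rad) or (contact force between clip1 and tile2 above 1.5 N and contact force between clip1 and station above 1.5 N and value of joint clip1_jaw between -0.07 and 0.12 rad) or (contact force between clip2 and tile2 above 1.5 N and contact force between clip2 and station above 1.5 N and value of joint clip2_jaw between -0.07 and 0.12 rad) or (contact force between clip3 and tile2 above 1.5 N and contact force between clip3 and station above 1.5 N and value of joint clip3_jaw between -0.07 and 0.12 rad)) and ((y of tile2_mid in the frame of post0 between -0.014 and 0.014 m and x of tile2_mid in the frame of post0 between -0.012 and 0 m) or (y of tile2_mid in the frame of post1 between -0.014 and 0.014 m and x of tile2_mid in the frame of post1 between -0.012 and 0 m) or (y of tile2_mid in the frame of post2 between -0.014 and 0.014 m and x of tile2_mid in the frame of post2 between -0.012 and 0 m)) and value of joint carriage above 0.107 m and value of joint roller below 0.0015 m and linear speed of each of tile0, tile1, tile2 below 0.02 m/s); the robot touches nothing.
It fails at once if the glaze_jar is displaced by more than 30 mm (distance of glaze_jar from where it was at the start of the episode above 0.03 m).
It fails at once if the bowl is displaced by more than 30 mm (distance of bowl from where it was at the start of the episode above 0.03 m).
It fails at once if the thrown_pot is displaced by more than 30 mm (distance of thrown_pot from where it was at the start of the episode above 0.03 m).
Of tile0, tile1, tile2 only 2 to 3 are there at a start; the rules pass over those that are not, and their reading is None.
At some moment in a run one of tile0, tile1, tile2 may be knocked a few centimetres aside while the robot is not near it.
It also fails if it takes over 210 s, if anything falls off the work surface, if the arm or the gripper's body presses on something with over 40 N, if the wrist force passes 120 N, or if a joint passes its speed limit or range.

ROBOT

A 6-joint arm with a two-finger parallel gripper is mounted at the origin on the work surface. World frame = base frame: x ahead of the robot, y to its left, z up, the work surface at z = 0. Lengths are in mm, angles in rad, forces in N, time in s.
With the tool pointing down it reaches from about 350 to 875 mm from the base axis. Payload 4.2 kg.
Tool frame: the origin (TCP) lies at the very end of the fingers, on their centre line; the grasp point (between the pads) lies arm.grip_point_offset behind it (arm.grip_point_offset is the distance from the TCP to the grasp point, in mm); z points along the fingers, y is the line along which they close (so a half turn about z gives the same grasp; the last joint's range is limited). The gripper opens to 85 mm and grips with 20 to 120 N. Pads are 22 mm wide; open, the fingers measure 114 mm over their backs; the gripper's body (76 mm by 85 mm) begins 54 mm behind the grasp point. The pads swing forward as they close: fully open they stand 13 mm farther back than shut.
Start: joints at [1.388, 0.385, 0.008, 0, -1.194, -0.259], TCP at [267.196, 564.983, 231.312] pointing down, gripper open.
Joint ranges: [-3.14, 3.14], [-1.21, 2.06], [-1.07, 1.41], [-3.16, 2.05], [-2.99, -0.16], [-3.1, 3.1]. Speed limits (rad/s): [2.79, 2.79, 3.14, 3.14, 3.14, 3.14].

INTERFACE

Orientations are given as a unit quaternion [x, y, z, w].
In Python, from bench import arm, cams, ticket gives the robot as it stands.
- The arm moves only by the tool servo_tool, never from a script. Its argument "commands" is a list that holds one entry, the list of rows, each a list of 7 numbers: the closure in counts, from 0 (fully open) to 255 (shut), then the shift along the tool's x, y, z in m, then the turn, a rotation vector about the tool's x, y, z in degrees. In form: [[[grip, x, y, z, ax, ay, az], ...]]. A call has 1 to 10 rows; each row shifts and turns the commanded pose from where the row before left it, along the tool's axes as they then stand; what a row does not reach is not made up. A row lasts 1/12 s, in which the tool goes at most 41.7 mm and 7.16 degrees, less where a joint would pass 70% of its speed; a pose out of reach is approached as far as the arm can. A call with a gripper value outside its range is refused whole. The fingers move at their own pace and stop on an object; the grip force is fixed at half the most. Time passes only in rows, so rows that do not move let the fingers close. It gives the time, the measured TCP pose, the force, the opening and the grip force at its end, in the units of the state.
- arm.read_state(): the state, without advancing time (a new reading comes with each control period).
- cams.get_image(name): name is "scene" or "top" or "wrist"; returns a dict with "frame" (480x640x3 uint8, blue, green, red), "K" (3x3 intrinsics, pixels), "T" (4x4, takes a point from camera to world coordinates). Camera axes: x right, y up, looking along -z (the intrinsics and any distortion apply to the point x, -y, -z); pixel columns grow to the right and rows downward; lengths in mm; the calibration is good to about 2 mm. A picture is of the moment at which its call begins. There is no depth.
- ticket.job_done(): hands the job in; it is judged then, once.
The state is a dict: "clock": time; "joints": joint angles; "joint_vel": joint speeds; "joint_efforts": joint torques, N m; "position": TCP position; "ee_rot": TCP orientation; "contact_force": force on the tool from outside, world axes, zero at the start; "wrist_torque": the same for the moment, N m; "gripper_width": finger opening in mm; "grasp_force": force on a finger pad.
Only numpy, scipy, OpenCV 4.12 (cv2) and the standard library are available. Lean on these libraries where they do the work, as an engineer would, in place of code of your own. Each camera call takes 0.05 s, during which the arm holds its last target. There are 200 camera calls.

## Working session

There is one attempt and no reset: what is moved stays moved. The work goes in short steps, Python scripts to look and compute and a tool call to move; the robot and the scene stay as the last step left them, time stands still between calls to the robot, and variables do not carry over. Pictures are saved under pics/ and viewed, at most 14 in all, crops included, and the job is handed in when it is done.

Besides the shell and the picture viewer there is one more tool, called as name(argument=value, ...) on one line, values as JSON. servo_tool: Moves the arm, as the interface text tells. Its arguments: {"type":"object","properties":{"commands":{"type":"array","items":{"type":"array","items":{"type":"array","items":{"type":"number"}}}}},"required":["commands"]}

```bash
ls; mkdir -p pics
python3 - <<'E'
from bench import arm,cams,ticket
import cv2
print(arm.grip_point_offset, arm.read_state())
for n in("scene","top"):
    d=cams.get_image(n); cv2.imwrite(f"pics/{n}0.png",d["frame"]); print(n,d["K"],d["T"])
E
```

```text
pics
18.700000000000003 {'clock': 0.0, 'joints': array([ 1.38758212e+00,  3.85560902e-01,  6.62928701e-03, -5.32215002e-04,
       -1.19397117e+00, -2.58587090e-01]), 'joint_vel': array([-0.00040234,  0.00207941, -0.00044585,  0.00089696, -0.00012641,
        0.00143299]), 'joint_efforts': array([ 9.22200124e-04, -3.92286944e+01,  1.88391870e+01,  4.18581963e+00,
       -4.58000242e-03,  1.53510037e-06]), 'position': array([266.96305917, 564.47539925, 230.21537011]), 'ee_rot': array([ 9.75678418e-01, -2.19204139e-01, -2.07474890e-04,  1.06179770e-03]), 'contact_force': array([-0.75800867, -0.48433681, -0.24231504]), 'wrist_torque': array([ 0.00297881,  0.01918298, -0.00563016]), 'grasp_force': 0.0, 'gripper_width': 85.40198232202786}
scene [[490.89452313   0.         317.36174783]
 [  0.         490.89452313 241.66730673]
 [  0.           0.           1.        ]] [[-8.63264675e-01 -3.04444831e-01  4.02600852e-01  1.10703464e+03]
 [ 5.04747527e-01 -5.17506622e-01  6.90953566e-01  1.00171480e+03]
 [-2.00863436e-03  7.99687590e-01  6.00412962e-01  9.50996642e+02]
 [ 0.00000000e+00  0.00000000e+00  0.00000000e+00  1.00000000e+00]]
top [[543.3120608    0.         321.69179301]
 [  0.         543.3120608  232.76291878]
 [  0.           0.           1.        ]] [[-5.94531364e-02  9.72732257e-01 -2.24181358e-01  2.32204432e+02]
 [-9.98225871e-01 -5.72074176e-02  1.65052013e-02  6.18845493e+01]
 [ 3.23030520e-03  2.24764917e-01  9.74407665e-01  1.46644336e+03]
 [ 0.00000000e+00  0.00000000e+00  0.00000000e+00  1.00000000e+00]]
```

View pics/scene0.png

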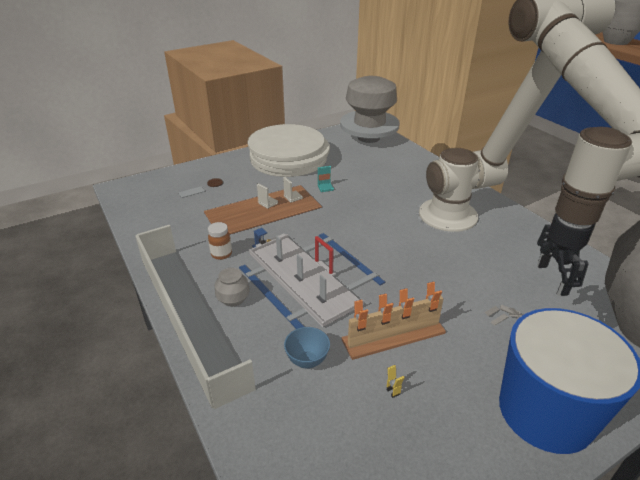

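View pics/top0.png

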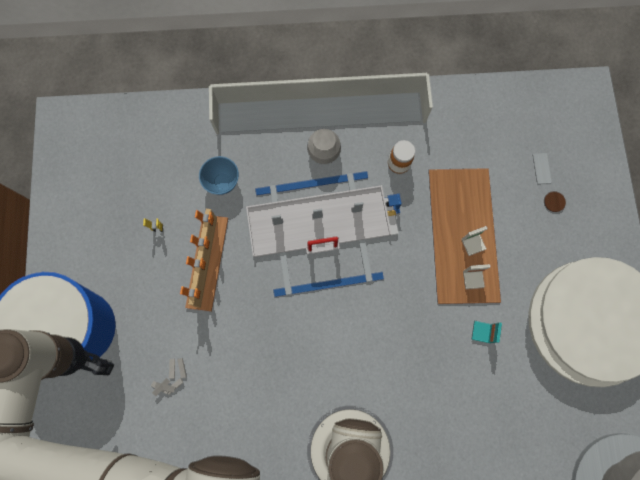

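The scene view shows two white tiles on the ware board at (264,196) and (290,189). There are four orange clips on the rail (360–435, 300), the carriage with posts at (279,245), (300,267) and (323,288), and the red bar at (323,240). The turquoise tile (324,180) and yellow clip (395,380) are the decoys. The jar is at (219,240), the pot at (232,286) and the bowl at (307,347). Next I'll enlarge the view.

```bash
cat > h.py <<'E'
import numpy as np, cv2
from bench import arm,cams,ticket
def ray(d,uv):
    K,T=d["K"],d["T"]; c=np.array([(uv[0]-K[0,2])/K[0,0],-(uv[1]-K[1,2])/K[1,1],-1.])
    return T[:3,3],T[:3,:3]@c
def onz(d,uv,z):
    o,r=ray(d,uv); return o+r*(z-o[2])/r[2]
def proj(d,p):
    c=np.linalg.inv(d["T"])@np.append(p,1); K=d["K"]
    return np.array([K[0,2]+K[0,0]*c[0]/-c[2],K[1,2]-K[1,1]*c[1]/-c[2]])
def tri(d1,u1,d2,u2):
    o1,r1=ray(d1,u1);o2,r2=ray(d2,u2)
    s=np.linalg.lstsq(np.c_[r1,-r2],o2-o1,rcond=None)[0]
    a,b=o1+r1*s[0],o2+r2*s[1]; return (a+b)/2,np.linalg.norm(a-b)
def mask(f,name):
    h=cv2.cvtColor(f,cv2.COLOR_BGR2HSV); H,S,V=cv2.split(h)
    return {"orange":(H>4)&(H<16)&(S>190)&(V>130),"red":((H<4)|(H>174))&(S>170)&(V>90),
      "white":(S<40)&(V>150)}[name].astype(np.uint8)*255
def blobs(m,amin,box=None):
    if box: k=np.zeros_like(m); x0,y0,x1,y1=box; k[y0:y1,x0:x1]=m[y0:y1,x0:x1]; m=k
    out=[]
    for c in cv2.findContours(m,cv2.RETR_EXTERNAL,cv2.CHAIN_APPROX_NONE)[0]:
        if cv2.contourArea(c)>=amin: out.append((cv2.contourArea(c),cv2.minAreaRect(c),cv2.boundingRect(c)))
    return out
E
python3 - <<'E'
from h import *
t=cv2.imread("pics/top0.png"); s=cv2.imread("pics/scene0.png")
a=cv2.resize(t[180:310,180:510],(800,315),interpolation=cv2.INTER_CUBIC)
b=cv2.resize(s[165:355,200:460],(390,285),interpolation=cv2.INTER_CUBIC)
c=cv2.resize(s[170:240,250:340],(366,285),interpolation=cv2.INTER_CUBIC)
w=np.zeros((600,800,3),np.uint8);w[:315]=a;w[315:,:390]=b;w[315:,400:766]=c
cv2.imwrite("pics/crop0.png",w)
d={"frame":t}
for n,f in(("top",t),("scene",s)):
  for col in("orange","red"):
    for x in blobs(mask(f,col),8): print(n,col,x[0],np.round(x[1][0],1),np.round(x[1][1],1),round(x[1][2]),x[2])
for x in blobs(mask(t,"white"),20,(430,170,500,300)): print("white",x)
E
```

```text
top red 52.0 [322.4 243. ] [ 7.8 28.4] 81 (308, 238, 29, 12)
white (31.5, ((479.9676208496094, 266.07940673828125), (2.7610740661621094, 18.17707061767578), 85.60128784179688), (471, 265, 19, 4))
white (33.5, ((477.4178466796875, 230.28082275390625), (2.691946029663086, 18.375459671020508), 69.44395446777344), (469, 226, 18, 9))
```

View pics/crop0.png

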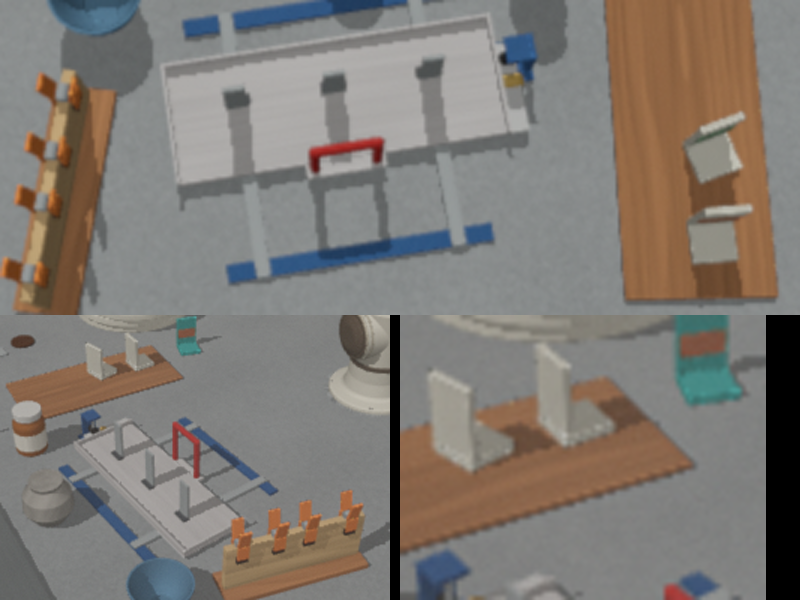

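The crop shows two white tiles with their feet towards the robot, at top-view pixels (475,236) and (476,272). Their bands face away from the camera. The turquoise tile with a brown band is the decoy. The clips are at top-view px (205,217), (198,241), (195,262) and (190,291), all orange; the yellow one lies off the rail. The post tops are at (277,217), (317,211) and (357,205).

```bash
sed -i 's/"orange":[^,]*,/"orange":(H>3)\&(H<15)\&(S>130)\&(V>110),/' h.py
python3 - <<'E'
from h import *
t=cams.get_image("top"); s=cams.get_image("scene"); f=t["frame"]
print(cv2.cvtColor(f,cv2.COLOR_BGR2HSV)[216:219,196:214].tolist()[1])
for x in blobs(mask(f,"orange"),4,(170,200,230,310)):
    print("or",x[0],np.round(x[1][0],1),np.round(onz(t,x[1][0],143),1))
C=lambda x,y:(180+x/2.424,180+y/2.424)
S=lambda x,y:(200+x/1.5,165+(y-315)/1.5)
pt=[C(430,60),C(333,75),C(236,90)]; ps=[S(119,421),S(150,449),S(185,481)]
for a,b in zip(pt,ps): print("post",onz(t,a,94).round(1),onz(s,b,94).round(1),tri(t,a,s,b))
print("bar",onz(t,(322.4,242),103).round(1), onz(t,C(312,152),104).round(1),onz(t,C(381,144),104).round(1))
for a,b in (((469,233.5),(487,227)),((471,267),(489,265.3))):
    p,q=onz(t,a,88),onz(t,b,88); print("tile top",p.round(1),q.round(1),(p+q)[:2]/2,np.linalg.norm(p-q),np.degrees(np.arctan2(*(q-p)[[0,1]])))
for n,u in(("tray",C(163,65)),("tray",C(490,15)),("tray",C(527,130)),("tray",C(180,184))): print(n,onz(t,u,20).round(1))
for n,u in(("rail end",C(72,75)),("rail end2",C(30,305))): print(n,onz(t,u,100).round(1))
for n,u in(("jar",(402,150)),("bowl",(219,176)),("pot",(324,145)),("bracket",(393,200))): print(n,onz(t,u,60).round())
E
```

```text
[[12, 161, 128], [12, 185, 110], [12, 192, 106], [12, 201, 104], [12, 199, 105], [12, 197, 106], [11, 134, 118], [11, 20, 138], [90, 5, 150], [90, 7, 151], [96, 9, 140], [15, 12, 123], [13, 132, 162], [14, 175, 187], [13, 191, 147], [12, 195, 131], [13, 196, 108], [14, 151, 91]]
or 5.5 [190.4 306.5] [372.5 367.9 143. ]
or 18.5 [195.5 292. ] [406.9 355.2 143. ]
or 23.0 [211.5 298.1] [389.8 316.6 143. ]
or 8.5 [181.5 290.5] [412.6 389.3 143. ]
or 20.5 [201.5 262.5] [478.9 339.9 143. ]
or 9.0 [187.5 260. ] [487.2 374.4 143. ]
or 21.0 [205.5 241. ] [532.7 329.5 143. ]
or 9.5 [191.7 238.4] [541.2 363.7 143. ]
or 529.5 [213.9 263.4] [474.9 309.4 143. ]
or 15.0 [209.9 216.8] [594.3 317.7 143. ]
or 9.5 [196.4 213.7] [604.4 351.5 143. ]
post [617.8 -59.4  94. ] [614.4 -67.   94. ] (array([616.97493655, -59.41426807,  99.46875982]), np.float64(1.760418859335381))
post [607.1  46.4  94. ] [604.4  41.9  94. ] (array([606.35777568,  46.29285915,  97.67427917]), np.float64(0.5805900457614053))
post [596.5 151.6  94. ] [594.8 153.7  94. ] (array([595.52788929, 152.43716494,  93.79844726]), np.float64(2.6402691328325))
bar [521.5  38.4 103. ] [521.5  73.6 104. ] [5.259e+02 2.000e-01 1.040e+02]
tile top [ 524.8 -344.5   88. ] [ 539.4 -393.6   88. ] [ 532.126443   -369.00977242] 51.20378806868043 163.4721738528847
tile top [ 436.7 -339.    88. ] [ 438.4 -385.7   88. ] [ 437.56246258 -362.36063252] 46.802246230143524 177.9575896779126
tray [650.5 238.2  20. ]
tray [ 688.1 -138.8   20. ]
tray [ 550.4 -169.    20. ]
tray [511.6 223.3  20. ]
rail end [621.9 326.3 100. ]
rail end2 [378.3 372.8 100. ]
jar [ 776. -197.   60.]
bowl [730. 308.  60.]
pot [804.  17.  60.]
bracket [ 635. -159.   60.]
```

servo_tool(commands=[[[0,0,0,0,0,0,5.9],[0,0,0,0,0,0,5.9],[0,0,0,0,0,0,5.9],[0,0,0,0,0,0,5.9],[0,0,0,0,0,0,5.9],[0,0,0,0,0,0,5.9],[0,0,0,0,0,0,5.9],[0,0,0,0,0,0,5.9],[0,0,0,0,0,0,5.9],[0,0,0,0,0,0,5.9]]])

```text
clock: 1.03
position: [267.1, 564.8, 231.0]
ee_rot: [0.74, -0.673, 0.0, 0.0]
contact_force: [0.3, -0.3, -0.5]
gripper_width: 85.3
grasp_force: 0.0
```

servo_tool(commands=[[[0,0.0367,-0.0135,0,0,0,0],[0,0.0367,-0.0135,0,0,0,0],[0,0.0367,-0.0135,0,0,0,0],[0,0.0367,-0.0135,0,0,0,0],[0,0.0367,-0.0135,0,0,0,0],[0,0.0367,-0.0135,0,0,0,0],[0,0.0367,-0.0135,0,0,0,0],[0,0.0367,-0.0135,0,0,0,0],[0,0.0367,-0.0135,0,0,0,0],[0,0.0367,-0.0135,0,0,0,0]]])

```text
clock: 1.87
position: [438.2, 211.3, 231.5]
ee_rot: [0.741, -0.671, -0.0, -0.0]
contact_force: [1.4, 0.0, 0.3]
gripper_width: 85.4
grasp_force: 0.0
```

servo_tool(commands=[[[0,0.0367,-0.0135,0.006,0,0,0],[0,0.0367,-0.0135,0.006,0,0,0],[0,0.0367,-0.0135,0.006,0,0,0],[0,0.0367,-0.0135,0.006,0,0,0],[0,0.0367,-0.0135,0.006,0,0,0],[0,0,0,0,0,0,0],[0,0,0,0,0,0,0]]])

```text
clock: 2.45
position: [523.3, 35.2, 200.4]
ee_rot: [0.74, -0.673, -0.0, 0.001]
contact_force: [-0.1, 0.5, 0.5]
gripper_width: 85.4
grasp_force: 0.0
```

```bash
cat >> h.py <<'E'
from scipy.spatial.transform import Rotation as Ro
def plan(xyz=None,A=None):
    s=arm.read_state(); R=Ro.from_quat(s["ee_rot"]).as_matrix(); a=np.degrees(np.arctan2(R[1,1],R[0,1]))
    print("t",round(s["clock"],1),"pos",s["position"].round(1),"A",round(a,1),"zax",R[:,2].round(3),"F",s["contact_force"].round(1),"w",round(s["gripper_width"],1),"gf",round(s["grasp_force"],1))
    da=0
    if A is not None:
        da=-((A-a+180)%360-180)   # turn about tool z (down)
    if xyz is not None:
        R2=R@Ro.from_euler("z",da,degrees=True).as_matrix()
        print("turn az",round(da,2),"then tool shift mm",(R2.T@(np.array(xyz)-s["position"])).round(1))
    elif A is not None: print("turn az",round(da,2))
E
python3 - <<'E'
from h import *
plan((523.7,37,200),-174.3)
d=cams.get_image("wrist"); cv2.imwrite("pics/w0.png",d["frame"]);
E
```

```text
t 2.5 pos [523.3  35.2 200.4] A -174.6 zax [-0.002 -0.001 -1.   ] F [-0.1  0.5  0.5] w 85.4 gf 0.0
turn az -0.26 then tool shift mm [-1.7 -0.5  0.4]
```

View pics/w0.png

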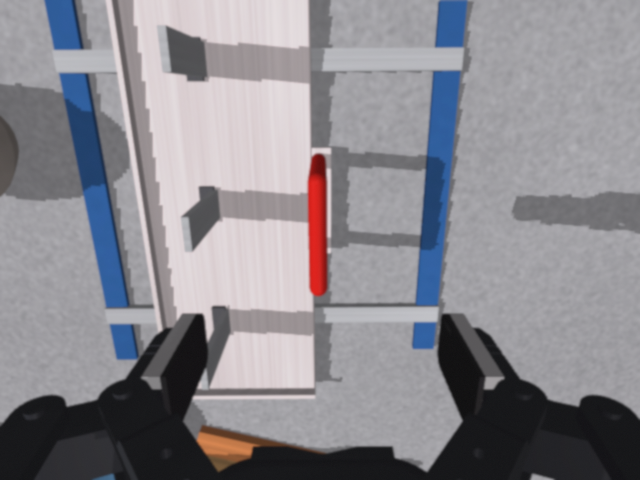

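The wrist view shows the bar at (318,156)–(318,293), square to the fingers. Now I'll check its position by ray and go down.

Run:
```python
from h import *
d=cams.get_image("wrist")
p,q=onz(d,(318,156),100),onz(d,(318,293),100); print(p,q,(p+q)/2,np.linalg.norm(p-q)); m=(p+q)/2
print("yaw",np.degrees(np.arctan2(*(q-p)[[0,1]])))
plan((m[0],m[1],82),-174.5)
```

```text
[530.47680014 -12.9361873  100.        ] [521.93030162  77.2679849  100.        ] [526.20355088  32.1658988  100.        ] 90.60814157906744
yaw -5.412398018583994
t 2.5 pos [523.1  37.3 201.2] A -174.3 zax [-0.  0. -1.] F [ 0.1 -0.3  0.1] w 85.2 gf 0.0
turn az 0.17 then tool shift mm [  5.4  -2.6 119.2]
```

servo_tool(commands=[[[0,0.001,-0.0005,0.03,0,0,0],[0,0.001,-0.0005,0.03,0,0,0],[0,0.001,-0.0005,0.03,0,0,0],[0,0,0,0.029,0,0,0],[255,0,0,0,0,0,0],[255,0,0,0,0,0,0],[255,0,0,0,0,0,0],[255,0,0,0,0,0,0],[255,0,0,0,0,0,0],[255,0,0,0,0,0,0]]])

```text
clock: 3.38
position: [526.0, 34.9, 83.9]
ee_rot: [0.741, -0.671, 0.001, -0.002]
contact_force: [1.3, -0.6, 0.0]
gripper_width: 12.8
grasp_force: 4.7
```

servo_tool(commands=[[[255,0,0,0,0,0,0],[255,0,0,0,0,0,0],[255,0,0.005,0,0,0,0],[255,0,0.005,0,0,0,0],[255,0,0.005,0,0,0,0],[255,0,0.005,0,0,0,0]]])

```text
clock: 3.88
position: [507.3, 33.0, 84.0]
ee_rot: [0.742, -0.671, 0.002, -0.003]
contact_force: [4.4, 0.2, 6.5]
gripper_width: 10.0
grasp_force: 59.4
```

servo_tool(commands=[[[255,0,0.005,0,0,0,0],[255,0,0.005,0,0,0,0],[255,0,0.005,0,0,0,0],[255,0,0.005,0,0,0,0],[255,0,0.003,0,0,0,0],[255,0,0.003,0,0,0,0],[255,0,0.003,0,0,0,0]]])

```text
clock: 4.47
position: [478.2, 30.1, 84.0]
ee_rot: [0.742, -0.671, 0.002, -0.002]
contact_force: [3.6, -0.2, 5.7]
gripper_width: 9.9
grasp_force: 59.5
```

servo_tool(commands=[[[255,0,0.002,0,0,0,0],[255,0,0.002,0,0,0,0],[255,0,0.002,0,0,0,0]]])

```text
clock: 4.72
position: [472.3, 29.5, 84.0]
ee_rot: [0.742, -0.671, 0.002, -0.002]
contact_force: [3.2, -0.5, 6.6]
gripper_width: 10.3
grasp_force: 59.6
```

servo_tool(commands=[[[255,0,0.002,0,0,0,0],[255,0,0.002,0,0,0,0],[255,0,0.002,0,0,0,0],[255,0,0.002,0,0,0,0]]])

```text
clock: 5.05
position: [464.4, 28.7, 84.0]
ee_rot: [0.742, -0.671, 0.002, -0.002]
contact_force: [2.6, -0.3, 6.9]
gripper_width: 9.7
grasp_force: 59.6
```

servo_tool(commands=[[[255,0,0.002,0,0,0,0],[255,0,0.002,0,0,0,0]]])

```text
clock: 5.22
position: [460.4, 28.3, 84.0]
ee_rot: [0.742, -0.671, 0.002, -0.002]
contact_force: [4.1, -0.5, 7.2]
gripper_width: 9.9
grasp_force: 59.6
```

servo_tool(commands=[[[255,0,0.002,0,0,0,0],[255,0,0.002,0,0,0,0]]])

```text
clock: 5.38
position: [456.4, 27.9, 84.0]
ee_rot: [0.742, -0.671, 0.002, -0.002]
contact_force: [4.0, 0.3, 8.4]
gripper_width: 9.7
grasp_force: 59.6
```

servo_tool(commands=[[[255,0,0.002,0,0,0,0],[255,0,0.002,0,0,0,0]]])

```text
clock: 5.55
position: [452.4, 27.5, 84.0]
ee_rot: [0.742, -0.671, 0.002, -0.002]
contact_force: [2.8, -0.3, 8.1]
gripper_width: 10.1
grasp_force: 59.6
```

servo_tool(commands=[[[255,0,0.002,0,0,0,0],[255,0,0.0015,0,0,0,0]]])

```text
clock: 5.72
position: [451.5, 27.5, 84.1]
ee_rot: [0.742, -0.67, 0.003, -0.005]
contact_force: [14.7, -5.6, -4.3]
gripper_width: 9.9
grasp_force: 58.5
```

servo_tool(commands=[[[255,0,0.001,0,0,0,0],[255,0,0.001,0,0,0,0]]])

```text
clock: 5.88
position: [451.5, 27.6, 84.1]
ee_rot: [0.742, -0.67, 0.005, -0.006]
contact_force: [18.9, -7.7, -8.3]
gripper_width: 9.8
grasp_force: 58.3
```

servo_tool(commands=[[[255,0,-0.004,0,0,0,0],[0,0,0,0,0,0,0],[0,0,0,0,0,0,0],[0,0,0,0,0,0,0],[0,0,0,0,0,0,0],[0,0,0,0,0,0,0],[0,0,0,-0.03,0,0,0],[0,0,0,-0.04,0,0,0],[0,0,-0.02,-0.04,0,0,0],[0,0,-0.03,-0.03,0,0,0]]])

```text
clock: 6.72
position: [495.5, 31.3, 222.3]
ee_rot: [0.742, -0.671, 0.0, -0.001]
contact_force: [1.7, 0.8, 0.4]
gripper_width: 85.3
grasp_force: 0.0
```

servo_tool(commands=[[[0,-0.03,-0.02,-0.02,0,0,0],[0,-0.03,-0.02,-0.02,0,0,0],[0,-0.02,0,-0.02,0,0,0],[0,0,0,0,0,0,0],[0,0,0,0,0,0,0]]])

```text
clock: 7.13
position: [528.5, 116.1, 279.2]
ee_rot: [0.742, -0.671, -0.0, -0.0]
contact_force: [-0.5, -0.2, -0.0]
gripper_width: 85.6
grasp_force: 0.0
```

Run:
```python
from h import *
plan()
d=cams.get_image("wrist"); cv2.imwrite("pics/w1.png",d["frame"]); np.savez("w1.npz",K=d["K"],T=d["T"])
t=cams.get_image("top"); cv2.imwrite("pics/top1.png",t["frame"]); print(d["T"][:3,3])
```

```text
t 7.1 pos [528.5 116.1 279.2] A -174.2 zax [ 0.     0.001 -1.   ] F [-0.5 -0.2 -0. ] w 85.6 gf 0.0
[536.98425193  31.1624101  422.05089102]
```

View pics/w1.png

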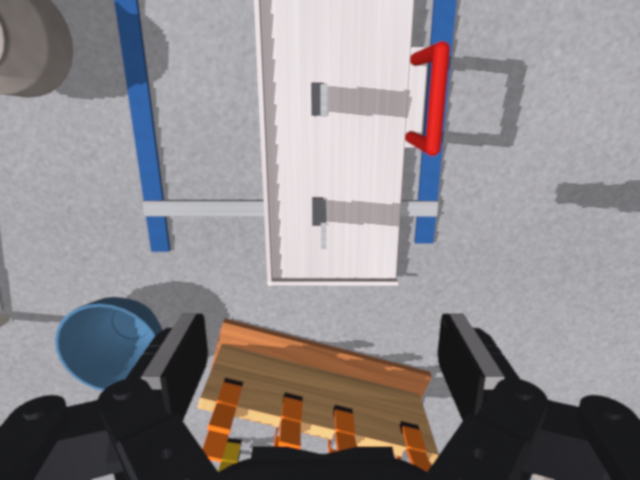

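Run:
```python
from h import *
z=np.load("w1.npz"); d={"K":z["K"],"T":z["T"]}; f=cv2.imread("pics/w1.png")
print("nadir",proj(d,d["T"][:3,3]-[0,0,300]), proj(d,[528,116,260]))
a=cv2.resize(f[60:130,290:350],None,fx=6.5,fy=6.5,interpolation=cv2.INTER_CUBIC)
b=cv2.resize(f[185:255,290:350],None,fx=6.5,fy=6.5,interpolation=cv2.INTER_CUBIC)
cv2.imwrite("pics/c1.png",np.hstack([a,b]))
for u in((324,85),(324,115),(324,224),(324,248)): print(u,onz(d,u,94).round(1))
for u in((412,50),(412,134)): print(u,onz(d,u,16).round(1))
for u in((445,45),(434,150),): print("bar",onz(d,u,100).round(1))
for u in((404,100),(397,283),(270,283)): print("tray",onz(d,u,16).round(1),onz(d,u,26).round(1))
```

```text
nadir [322.65142694  92.63812285] [323.34184853 295.79061282]
(324, 85) [536.5  25.6  94. ]
(324, 115) [534.3  47.3  94. ]
(324, 224) [525.2 135.5  94. ]
(324, 248) [522.9 157.1  94. ]
(412, 50) [459.6 -13.7  16. ]
(412, 134) [446.7  60.2  16. ]
bar [452.5 -10.1 100. ]
bar [446.2  64.5 100. ]
tray [459.6  29.9  16. ] [461.6  29.9  26. ]
tray [435.5 219.9  16. ] [438.  215.2  26. ]
tray [574.5 234.1  16. ] [573.5 229.1  26. ]
```

View pics/c1.png

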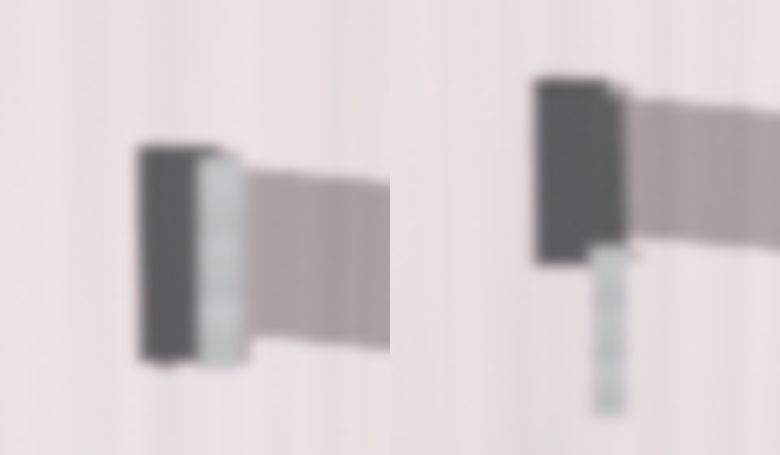

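servo_tool(commands=[[[0,0,0,0,0,0,6.9],[0,0,0,0,0,0,6.9],[0,0,0,0,0,0,6.9],[0,0,0,0,0,0,6.9],[0,0,0,0,0,0,6.9],[0,0,0,0,0,0,6.9],[0,0,0,0,0,0,6.9],[0,0,0,0,0,0,6.9],[0,0,0,0,0,0,6.9],[0,0,0,0,0,0,6.9]]])

```text
clock: 8.07
position: [527.6, 113.7, 277.6]
ee_rot: [-0.227, 0.974, -0.0, -0.002]
contact_force: [0.2, -0.2, 1.7]
gripper_width: 85.8
grasp_force: 0.0
```

servo_tool(commands=[[[0,0,0,0,0,0,6.9],[0,0,0,0,0,0,6.9],[0,0,0,0,0,0,6.9],[0,0,0,0,0,0,0],[0,0.007,-0.0367,0,0,0,0],[0,0.007,-0.0367,0,0,0,0],[0,0.007,-0.0367,0,0,0,0],[0,0.007,-0.0367,0,0,0,0],[0,0.007,-0.0367,0,0,0,0],[0,0.007,-0.0367,0,0,0,0]]])

```text
clock: 8.9
position: [508.3, -110.4, 278.3]
ee_rot: [-0.054, 0.999, 0.0, -0.001]
contact_force: [0.8, 0.1, 0.0]
gripper_width: 85.5
grasp_force: 0.0
```

servo_tool(commands=[[[0,0.007,-0.0367,0,0,0,0],[0,0.007,-0.0367,0,0,0,0],[0,0.007,-0.0367,0,0,0,0],[0,0.007,-0.0367,0,0,0,0],[0,0.007,-0.0367,0,0,0,0],[0,0.007,-0.0367,-0.01,0,0,0],[0,0,0,-0.01,0,0,0],[0,0,0,0,0,0,0],[0,0,0,0,0,0,0]]])

```text
clock: 9.65
position: [490.3, -331.8, 298.5]
ee_rot: [-0.052, 0.999, 0.0, -0.0]
contact_force: [-0.1, 0.6, -1.0]
gripper_width: 85.4
grasp_force: 0.0
```

Run:
```python
from h import *
plan()
d=cams.get_image("wrist"); cv2.imwrite("pics/w2.png",d["frame"]); np.savez("w2.npz",K=d["K"],T=d["T"]); print(d["T"][:3,3])
```

```text
t 9.7 pos [ 490.3 -331.8  298.5] A 96.0 zax [-0.     0.001 -1.   ] F [-0.1  0.6 -1. ] w 85.4 gf 0.0
[ 406.89803013 -341.94823505  441.44199371]
```

View pics/w2.png

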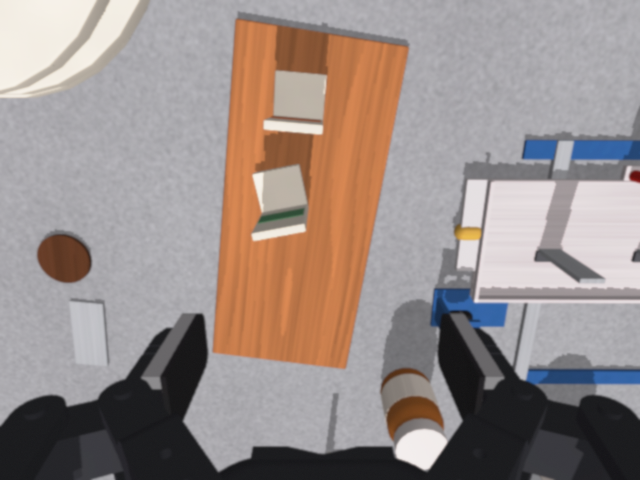

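The wrist view shows the green-banded tile (tile1) with its top edge at (253–305, 233). The other tile's top edge is at (264–323, 127). Both have their feet towards the robot.

```bash
cat >> h.py <<'E'
def tiletops(d,f,box,z=88):
    h=cv2.cvtColor(f,cv2.COLOR_BGR2HSV); m=((h[...,1]<60)&(h[...,2]>205)).astype(np.uint8)*255
    for a,(c,wh,ang),bb in blobs(m,100,box):
        P=cv2.boxPoints((c,wh,ang)); e=sorted([(np.linalg.norm(P[i]-P[(i+1)%4]),i) for i in range(4)])
        if e[3][0]<30 or e[3][0]/max(e[0][0],1)<2: continue
        i,j=e[0][1],e[1][1]; p=onz(d,(P[i]+P[(i+1)%4])/2,z); q=onz(d,(P[j]+P[(j+1)%4])/2,z)
        if q[1]<p[1]: p,q=q,p
        print("top px",np.round(c),np.round(wh,1),"mid",((p+q)/2).round(1),"len",np.linalg.norm(q-p).round(1),"A(y axis)",np.degrees(np.arctan2((q-p)[1],(q-p)[0])).round(1))
E
python3 - <<'E'
from h import *
z=np.load("w2.npz"); d={"K":z["K"],"T":z["T"]}; f=cv2.imread("pics/w2.png")
tiletops(d,f,(215,20,400,340))
E
```

```text
top px [278. 232.] [ 7.4 53.6] mid [ 531.8 -369.6   88. ] len 49.5 A(y axis) 107.1
top px [258. 192.] [38. 10.] mid [ 496.5 -390.1   88. ] len 34.5 A(y axis) 3.1
top px [293. 127.] [58.7  8.9] mid [ 437.1 -363.9   88. ] len 49.3 A(y axis) 91.1
```

servo_tool(commands=[[[0,0,0,0,0,0,-5.55],[0,0,0,0,0,0,-5.55],[0,-0.0143,-0.0242,0,0,0,0],[0,-0.0143,-0.0242,0,0,0,0],[0,0,0,0.04,0,0,0],[0,0,0,0.04,0,0,0],[0,0,0,0.04,0,0,0],[0,0,0,0.03,0,0,0],[0,0,0,0,0,0,0],[0,0,0,0,0,0,0]]])

```text
clock: 10.53
position: [532.0, -368.0, 147.6]
ee_rot: [-0.15, 0.989, 0.001, -0.002]
contact_force: [0.2, -0.1, 0.7]
gripper_width: 85.7
grasp_force: 0.0
```

Run:
```python
from h import *
plan((531.8,-369.6,52),107.1)
```

```text
t 10.5 pos [ 532.  -368.   147.6] A 107.2 zax [-0.004  0.001 -1.   ] F [ 0.2 -0.1  0.7] w 85.7 gf 0.0
turn az 0.14 then tool shift mm [ 0.3 -1.7 95.6]
```

servo_tool(commands=[[[0,0,-0.0015,0.035,0,0,0],[0,0,0,0.035,0,0,0],[0,0,0,0.025,0,0,0],[0,0,0,0,0,0,0],[255,0,0,0,0,0,0],[255,0,0,0,0,0,0],[255,0,0,0,0,0,0],[255,0,0,0,0,0,0],[255,0,0,0,0,0,0],[255,0,0,0,0,0,0]]])

```text
clock: 11.37
position: [535.2, -371.6, 58.1]
ee_rot: [-0.149, 0.989, -0.002, 0.003]
contact_force: [-0.3, 2.7, 6.0]
gripper_width: 48.6
grasp_force: 61.1
```

servo_tool(commands=[[[255,0,0,0,0,0,0],[255,0,0,-0.01,0,0,0],[255,0,0,-0.03,0,0,0],[255,0,0,-0.03,0,0,0],[255,0,0,-0.03,0,0,0],[255,0,0,-0.03,0,0,0],[255,0,0,0,0,0,5.6],[255,0,0,0,0,0,5.6],[255,0,0,0,0,0,0]]])

```text
clock: 12.12
position: [533.2, -371.0, 186.4]
ee_rot: [-0.05, 0.999, -0.001, 0.002]
contact_force: [-0.0, 0.4, -1.6]
gripper_width: 49.2
grasp_force: 62.1
```

Run:
```python
from h import *
print("post0, 40 mm short in x")
X=np.array([.9948,.1019]); p=np.array([546.7,-73.2])-X*6.5; print(p, p-X*20)
plan((*(p-X*20),182),95.85)
```

```text
post0, 40 mm short in x
[540.2338  -73.86235] [520.3378  -75.90035]
t 12.1 pos [ 533.2 -371.   186.4] A 95.8 zax [ 0.003 -0.001 -1.   ] F [-0.   0.4 -1.6] w 49.2 gf 62.1
turn az -0.06 then tool shift mm [-17.2 294.9   4.1]
```

servo_tool(commands=[[[255,-0.0022,0.0369,0,0,0,0],[255,-0.0022,0.0369,0,0,0,0],[255,-0.0022,0.0369,0,0,0,0],[255,-0.0022,0.0369,0,0,0,0],[255,-0.0022,0.0369,0,0,0,0],[255,-0.0022,0.0369,0,0,0,0],[255,-0.0022,0.0369,0,0,0,0],[255,-0.0022,0.0369,0,0,0,0],[255,0,0,0,0,0,0],[255,0,0,0,0,0,0]]])

```text
clock: 12.95
position: [520.3, -73.7, 184.8]
ee_rot: [-0.054, 0.999, -0.0, 0.0]
contact_force: [-0.2, 0.8, -1.1]
gripper_width: 48.7
grasp_force: 62.4
```

Run:
```python
from h import *
plan((520.3,-75.9,182),95.85)
d=cams.get_image("wrist"); cv2.imwrite("pics/w3.png",d["frame"]); np.savez("w3.npz",K=d["K"],T=d["T"]); print(d["T"][:3,3])
```

```text
t 12.9 pos [520.3 -73.7 184.8] A 96.2 zax [ 0.001 -0.    -1.   ] F [-0.2  0.8 -1.1] w 48.7 gf 62.4
turn az 0.38 then tool shift mm [ 0.2 -2.2  2.8]
[436.69943924 -84.07349787 327.61987961]
```

View pics/w3.png

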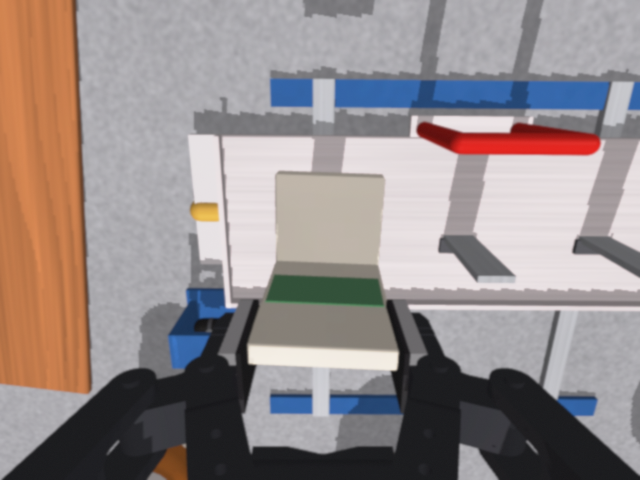

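Run:
```python
from h import *
z=np.load("w3.npz"); d={"K":z["K"],"T":z["T"]}
for zz in(211,216,219):
  p,q=onz(d,(249,355),zz),onz(d,(398,358),zz); print(zz,((p+q)/2).round(1),np.linalg.norm(p-q).round(1),np.degrees(np.arctan2(*(q-p)[[1,0]])).round(1))
for u in((249,346),(399,349),(249,364),(398,367)): print(onz(d,u,216).round(1))
print("post1",onz(d,(494,277),94).round(1),"foot front",onz(d,(276,172),146).round(1),onz(d,(384,176),146).round(1))
print(proj(d,[535.4,36.4,94]))
```

```text
211 [520.9 -74.6 211. ] 50.4 95.0
216 [517.3 -75.  216. ] 48.3 95.0
219 [515.1 -75.2 219. ] 47.0 95.0
[515.9 -99.2 216. ]
[511.7 -51.2 216. ]
[522.8 -98.8 216. ]
[518.6 -50.3 216. ]
post1 [534.6  35.1  94. ] foot front [ 472.9 -101.3  146. ] [469.4 -52.9 146. ]
[495.72128388 278.3389677 ]
```

servo_tool(commands=[[[255,-0.014,-0.0015,0.02,0,0,0.4],[255,0,0,0.03,0,0,0],[255,0,0,0.03,0,0,0],[255,0,0,0.02,0,0,0],[255,0,0,0.01,0,0,0],[255,0,0,0,0,0,0],[255,0,0,0,0,0,0]]])

```text
clock: 13.58
position: [534.9, -76.4, 74.4]
ee_rot: [-0.048, 0.999, -0.0, 0.0]
contact_force: [0.1, 0.7, -0.2]
gripper_width: 49.1
grasp_force: 62.4
```

servo_tool(commands=[[[255,-0.002,0,0,0,0,0],[255,-0.002,0,0,0,0,0],[255,0,0,0,0,0,0]]])

```text
clock: 13.83
position: [539.9, -75.0, 75.6]
ee_rot: [-0.048, 0.999, 0.0, 0.002]
contact_force: [0.2, -0.1, -1.3]
gripper_width: 48.9
grasp_force: 62.4
```

servo_tool(commands=[[[255,-0.001,0,0,0,0,0],[255,-0.001,0,0,0,0,0],[255,0,0,0,0,0,0]]])

```text
clock: 14.08
position: [540.7, -74.8, 74.4]
ee_rot: [-0.048, 0.999, 0.0, 0.0]
contact_force: [-0.0, 0.4, -1.1]
gripper_width: 48.5
grasp_force: 62.4
```

servo_tool(commands=[[[255,0,0,0.003,0,0,0],[255,0,0,0.002,0,0,0],[255,0,0,0,0,0,0]]])

```text
clock: 14.33
position: [539.8, -74.9, 68.4]
ee_rot: [-0.048, 0.999, 0.0, -0.001]
contact_force: [0.1, -0.7, -0.0]
gripper_width: 49.4
grasp_force: 62.4
```

servo_tool(commands=[[[255,0,0,0.001,0,0,0],[255,0,0,0.001,0,0,0],[255,0,0,0,0,0,0]]])

```text
clock: 14.58
position: [540.2, -74.9, 66.8]
ee_rot: [-0.048, 0.999, -0.0, -0.0]
contact_force: [-0.1, 0.4, -1.1]
gripper_width: 48.6
grasp_force: 62.4
```

servo_tool(commands=[[[255,-0.001,0,0,0,0,0],[255,0,0,0,0,0,0]]])

```text
clock: 14.75
position: [541.6, -74.8, 67.1]
ee_rot: [-0.048, 0.999, -0.0, 0.0]
contact_force: [0.5, 0.2, -0.9]
gripper_width: 48.7
grasp_force: 62.4
```

servo_tool(commands=[[[255,0,0,0.001,0,0,0],[255,0,0,0.001,0,0,0],[255,0,0,0,0,0,0]]])

```text
clock: 15.0
position: [542.0, -74.7, 66.1]
ee_rot: [-0.048, 0.999, -0.0, 0.001]
contact_force: [-0.5, 1.3, 4.2]
gripper_width: 48.6
grasp_force: 62.9
```

servo_tool(commands=[[[255,-0.001,0,0,0,0,0],[255,0,0,0,0,0,0]]])

```text
clock: 15.17
position: [542.4, -74.7, 66.0]
ee_rot: [-0.048, 0.999, -0.0, -0.0]
contact_force: [-2.0, 0.6, 6.4]
gripper_width: 48.9
grasp_force: 63.1
```

servo_tool(commands=[[[255,0,0,0.001,0,0,0],[255,0,0,0,0,0,0]]])

```text
clock: 15.33
position: [543.0, -74.6, 65.9]
ee_rot: [-0.048, 0.999, -0.0, 0.001]
contact_force: [-2.6, 2.2, 10.7]
gripper_width: 48.8
grasp_force: 63.5
```

servo_tool(commands=[[[255,0,0,-0.002,0,0,0],[255,0,0,0,0,0,0],[255,0,0,0,0,0,0]]])

```text
clock: 15.58
position: [542.6, -74.7, 66.1]
ee_rot: [-0.048, 0.999, 0.0, 0.0]
contact_force: [-0.8, 1.7, 0.8]
gripper_width: 48.9
grasp_force: 62.7
```

servo_tool(commands=[[[255,-0.001,0,0,0,0,0],[255,0,0,0,0,0,0]]])

```text
clock: 15.75
position: [543.1, -74.6, 66.1]
ee_rot: [-0.048, 0.999, -0.0, -0.001]
contact_force: [-1.4, 0.1, 2.8]
gripper_width: 48.9
grasp_force: 62.8
```

Run:
```python
from h import *
plan((543,-74.6,66),95.85)
d=cams.get_image("wrist"); f=d["frame"]; t=cams.get_image("top")["frame"]
a=cv2.resize(f[200:440,200:460],(433,400)); b=cv2.resize(t[190:270,300:410],None,fx=3.3,fy=3.3,interpolation=cv2.INTER_CUBIC)
w=np.zeros((400,800,3),np.uint8); w[:,:433]=a; w[:b.shape[0],435:435+b.shape[1]]=b
cv2.imwrite("pics/c2.png",w)
```

```text
t 15.8 pos [543.1 -74.6  66.1] A 95.5 zax [-0.001 -0.    -1.   ] F [-1.4  0.1  2.8] w 48.9 gf 62.8
turn az -0.37 then tool shift mm [0.1 0.  0.1]
```

View pics/c2.png

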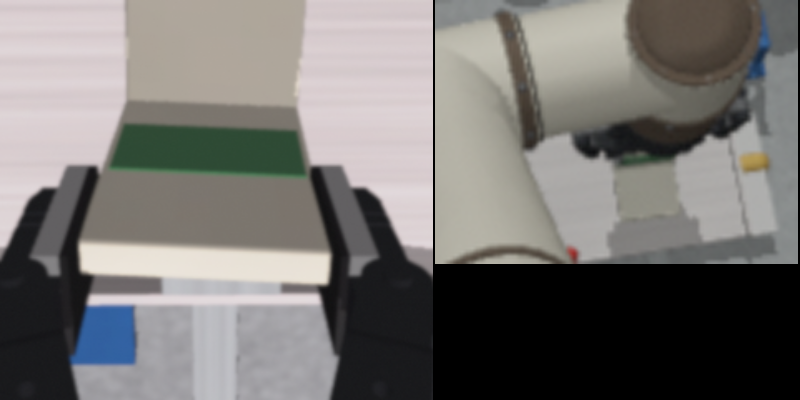

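The tile's back is against the post top (strip directly behind the tile's top edge), and the tile sits about 3 mm to the right of centre. I'll nudge it and release.

servo_tool(commands=[[[255,0,0.0015,0,0,0,0],[255,0,0.0015,0,0,0,0],[255,0,0,0,0,0,0],[0,0,0,0,0,0,0],[0,0,0,0,0,0,0],[0,0,0,0,0,0,0],[0,0,0,0,0,0,0],[0,0,0,-0.03,0,0,0],[0,0,0,-0.04,0,0,0],[0,0,0,-0.04,0,0,0]]])

```text
clock: 16.68
position: [542.3, -71.6, 176.3]
ee_rot: [-0.048, 0.999, -0.0, -0.002]
contact_force: [1.2, 0.9, -0.0]
gripper_width: 85.2
grasp_force: 0.0
```

servo_tool(commands=[[[0,0,0,-0.04,0,0,0],[0,0,0,-0.04,0,0,0],[0,0,0,0,0,0,0],[0,0,0,0,0,0,0]]])

```text
clock: 17.02
position: [544.4, -71.3, 259.1]
ee_rot: [-0.048, 0.999, 0.0, 0.004]
contact_force: [0.2, 0.0, -1.1]
gripper_width: 85.0
grasp_force: 0.0
```

Run:
```python
from h import *
plan()
d=cams.get_image("wrist"); cv2.imwrite("pics/w4.png",d["frame"]); np.savez("w4.npz",K=d["K"],T=d["T"])
tiletops(d,d["frame"],(0,0,640,480),96)
```

```text
t 17.0 pos [544.4 -71.3 259.1] A 95.5 zax [ 0.007  0.001 -1.   ] F [ 0.2  0.  -1.1] w 85.0 gf 0.0
top px [439. 165.] [130.9 400. ] mid [505.   11.3  96. ] len 299.9 A(y axis) 95.9
top px [412. 209.] [438.8 141.9] mid [542.    3.7  96. ] len 347.8 A(y axis) 83.6
```

View pics/w4.png

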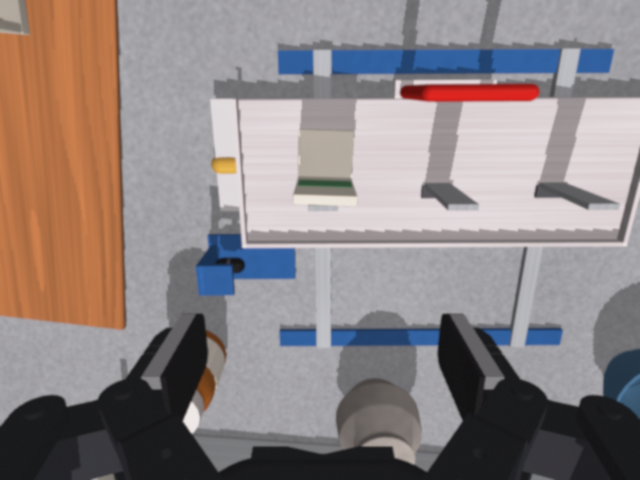

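Tile1 stands against post0, top edge (294–357, 198), square. The pot and jar are below it, well clear.

Run:
```python
from h import *
z=np.load("w4.npz"); d={"K":z["K"],"T":z["T"]}
print("tile1 mid",onz(d,(325.5,198.5),96).round(1),"post0",onz(d,(323,207.5),94).round(1),"post1",onz(d,(462,203.5),94).round(1),"post2",onz(d,(600,202.5),94).round(1))
p,q=onz(d,(294,197),96),onz(d,(357,200),96);print(np.degrees(np.arctan2(*(q-p)[[1,0]])),np.linalg.norm(p-q))
# board px of tileB roughly
print(plan((437.1,-363.9,182),91.1))
```

```text
tile1 mid [539.1 -70.9  96. ] post0 [547.  -72.1  94. ] post1 [533.3  35.5  94. ] post2 [522.1 142.2  94. ]
92.73935300602777 48.673008767557505
t 17.1 pos [543.1 -71.3 256.6] A 95.5 zax [ 0.002  0.001 -1.   ] F [-0.4 -0.  -1.4] w 85.3 gf 0.0
turn az 4.38 then tool shift mm [ 111.7 -290.6   74.1]
None
```

servo_tool(commands=[[[0,0,0,-0.02,0,0,5.4],[0,0,0,-0.02,0,0,5.4],[0,0,0,-0.02,0,0,5.5],[0,0.009,0.0363,0,0,0,0],[0,0.009,0.0363,0,0,0,0],[0,0.009,0.0363,0,0,0,0],[0,0.009,0.0363,0,0,0,0],[0,0.009,0.0363,0,0,0,0],[0,0.009,0.0363,0,0,0,0],[0,0.009,0.0363,0,0,0,0]]])

```text
clock: 17.9
position: [527.7, 191.4, 313.9]
ee_rot: [0.094, 0.996, -0.001, -0.002]
contact_force: [-0.1, -0.1, -0.7]
gripper_width: 85.2
grasp_force: 0.0
```

servo_tool(commands=[[[0,0.009,0.0363,0,0,0,0],[0,0.009,0.0363,0,0,0,0],[0,0.009,0.0363,0,0,0,0],[0,0.009,0.0363,0,0,0,0],[0,0,0,0,0,0,0],[0,0,0,0,0,0,0]]])

```text
clock: 18.4
position: [519.7, 340.8, 312.6]
ee_rot: [0.093, 0.996, -0.002, -0.002]
contact_force: [0.1, -0.2, -0.2]
gripper_width: 85.4
grasp_force: 0.0
```

Run:
```python
from h import *
plan()
d=cams.get_image("wrist"); cv2.imwrite("pics/w5.png",d["frame"]); np.savez("w5.npz",K=d["K"],T=d["T"])
print("nadir",proj(d,d["T"][:3,3]-[0,0,300]))
```

```text
t 18.4 pos [519.7 340.8 312.6] A 79.3 zax [-0.004 -0.004 -1.   ] F [ 0.1 -0.2 -0.2] w 85.4 gf 0.0
nadir [324.81757413  93.38533105]
```

View pics/w5.png

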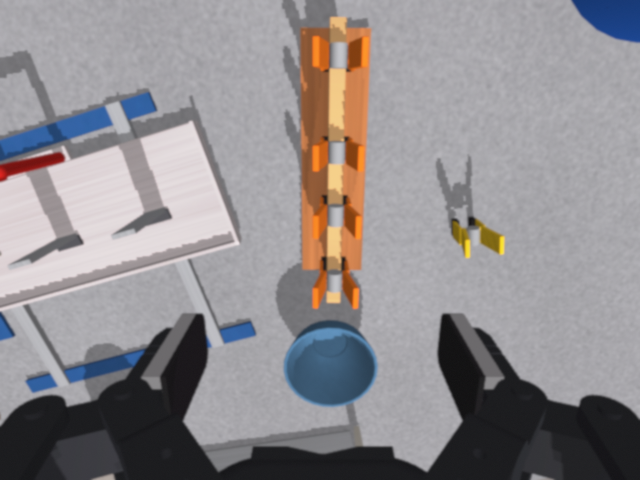

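Run:
```python
from h import *
z=np.load("w5.npz"); d={"K":z["K"],"T":z["T"]}; f=cv2.imread("pics/w5.png")
h=cv2.cvtColor(f,cv2.COLOR_BGR2HSV); m=((h[...,0]<14)&(h[...,1]>200)&(h[...,2]>120)).astype(np.uint8)*255
B=[b for b in blobs(m,40,(305,25,375,315))]
for a,(c,wh,an),bb in sorted(B,key=lambda b:b[2][1]): print(a,np.round(c,1),bb,onz(d,c,130).round(1))
# rail top axis
for u in((337.5,90),(334.5,245)): print("rail top",onz(d,u,100).round(1))
for n,g in(("c",(338,155)),("b",(335,215))):print(n,onz(d,g,130).round(1))
```

```text
441.0 [319.5  53. ] (312, 36, 16, 35) [409.5 356.9 130. ]
345.5 [356.1  53.6] (349, 37, 17, 34) [414.8 383.2 130. ]
280.0 [352.8 154. ] (347, 138, 16, 33) [486.5 369.1 130. ]
335.5 [319.5 154. ] (313, 138, 14, 33) [481.7 343.2 130. ]
264.0 [352.5 217.5] (345, 198, 16, 40) [538.3 360.4 130. ]
204.0 [319.  217.5] (313, 198, 13, 40) [533.2 333.  130. ]
210.5 [348.2 283.8] (344, 261, 13, 46) [597.9 346.9 130. ]
165.5 [320.3 283.3] (314, 261, 12, 45) [593.  322.8 130. ]
rail top [437.1 366.3 100. ]
rail top [570.9 340.1 100. ]
c [485.1 357.4 130. ]
b [533.5 346.5 130. ]
```

Run:
```python
from h import *
z=np.load("w5.npz"); d={"K":z["K"],"T":z["T"]}
for n,r0,r1 in(("c",138,171),("b",198,238),("a",261,307),("d",36,71)): print(n,((onz(d,(337,r0),111)+onz(d,(337,r1),146))/2).round(1), onz(d,(337,r0),111).round(1),onz(d,(337,r1),146).round(1))
plan((484.5,356.9,180),78.9)
```

```text
c [484.3 356.8 128.5] [474.  359.1 111. ] [494.6 354.5 146. ]
b [536.2 347.7 128.5] [524.3 350.3 111. ] [548.1 345.1 146. ]
a [596.2 337.2 128.5] [582.6 340.1 111. ] [609.9 334.3 146. ]
d [411.6 369.6 128.5] [398.5 372.4 111. ] [424.6 366.8 146. ]
t 18.4 pos [520.  339.5 313.4] A 79.3 zax [-0.003 -0.003 -1.   ] F [-0.3  0.  -0.8] w 85.0 gf 0.0
turn az 0.36 then tool shift mm [ 37.8  10.8 133.5]
```

servo_tool(commands=[[[0,0.0378,0.0108,0,0,0,0.4],[0,0,0,0.04,0,0,0],[0,0,0,0.04,0,0,0],[0,0,0,0.04,0,0,0],[0,0,0,0.02,0,0,0],[0,0,0,0,0,0,0],[0,0,0,0,0,0,0]]])

```text
clock: 19.03
position: [485.8, 355.3, 175.5]
ee_rot: [0.098, 0.995, -0.001, -0.0]
contact_force: [0.7, 0.7, -0.1]
gripper_width: 85.3
grasp_force: 0.0
```

Run:
```python
from h import *
plan((484.3,356.8,114),78.9)
```

```text
t 19.0 pos [485.8 355.3 175.5] A 78.7 zax [-0.001 -0.002 -1.   ] F [ 0.7  0.7 -0.1] w 85.3 gf 0.0
turn az -0.18 then tool shift mm [ 1.8  1.4 61.4]
```

servo_tool(commands=[[[0,0.0015,0.0015,0.03,0,0,0],[0,0,0,0.031,0,0,0],[0,0,0,0,0,0,0],[255,0,0,0,0,0,0],[255,0,0,0,0,0,0],[255,0,0,0,0,0,0],[255,0,0,0,0,0,0],[255,0,0,0,0,0,0],[255,0,0,0,0,0,0],[255,0,0,0,0,0,0]]])

```text
clock: 19.87
position: [486.8, 359.6, 120.4]
ee_rot: [0.097, 0.995, 0.002, 0.003]
contact_force: [-0.1, -2.8, 14.0]
gripper_width: 22.6
grasp_force: 60.6
```

servo_tool(commands=[[[255,0,0,0,0,0,0],[255,0,0,0,0,0,0],[255,0,0,-0.005,0,0,0],[255,0,0,-0.01,0,0,0],[255,0,0,-0.02,0,0,0],[255,0,0,-0.03,0,0,0],[255,0,0,-0.03,0,0,0],[255,0,0,-0.03,0,0,0],[255,0,0,0,0,0,0]]])

```text
clock: 20.62
position: [487.1, 360.8, 248.4]
ee_rot: [0.097, 0.995, 0.005, 0.005]
contact_force: [0.6, 1.3, 0.4]
gripper_width: 22.4
grasp_force: 58.7
```

Run:
```python
from h import *
plan((541.5,-71.5,240),5.85)
d=cams.get_image("wrist"); cv2.imwrite("pics/w6.png",d["frame"]); np.savez("w6.npz",K=d["K"],T=d["T"])
```

```text
t 20.6 pos [487.1 360.8 248.4] A 78.9 zax [ 0.011  0.009 -1.   ] F [0.6 1.3 0.4] w 22.4 gf 58.7
turn az 73.01 then tool shift mm [-435.6   10.     5. ]
```

View pics/w6.png

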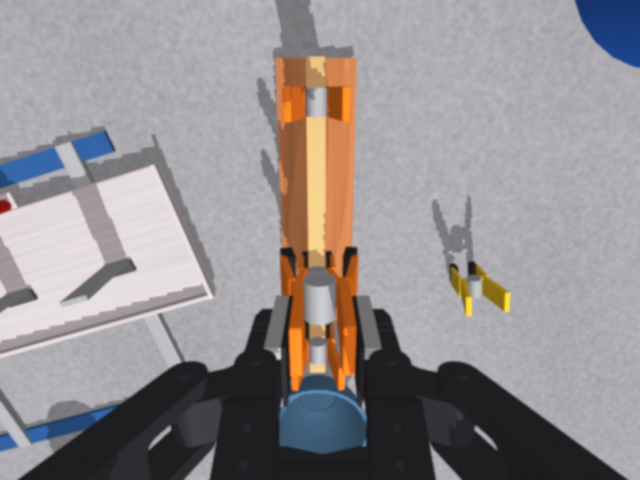

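The clip is held open with its barrel at (318,295) and hangs square. Taking it to post0.

servo_tool(commands=[[[255,0,0,0,0,0,6.64],[255,0,0,0,0,0,6.64],[255,0,0,0,0,0,6.64],[255,0,0,0,0,0,6.64],[255,0,0,0,0,0,6.64],[255,0,0,0,0,0,6.64],[255,0,0,0,0,0,6.64],[255,0,0,0,0,0,6.64],[255,0,0,0,0,0,6.64],[255,0,0,0,0,0,6.64]]])

```text
clock: 21.5
position: [574.2, 228.1, 207.9]
ee_rot: [0.51, 0.853, 0.046, -0.1]
contact_force: [0.2, -0.2, 0.1]
gripper_width: 22.4
grasp_force: 58.6
```

servo_tool(commands=[[[255,0,0,0,0,0,6.6],[255,0,0,0,0,0,0],[255,-0.039,0.001,0,0,0,0],[255,-0.039,0.001,0,0,0,0],[255,-0.039,0.001,0,0,0,0],[255,-0.039,0.001,0,0,0,0],[255,-0.039,0.001,0,0,0,0],[255,-0.039,0.001,0,0,0,0],[255,-0.039,0.001,0,0,0,0],[255,-0.039,0.001,0,0,0,0]]])

```text
clock: 22.33
position: [712.2, -67.9, 120.4]
ee_rot: [0.537, 0.834, 0.053, -0.115]
contact_force: [0.8, -0.3, 0.4]
gripper_width: 22.3
grasp_force: 58.6
```

servo_tool(commands=[[[255,-0.039,0.001,0,0,0,0],[255,-0.039,0.001,0,0,0,0],[255,0,0,0,0,0,0],[255,0,0,0,0,0,0]]])

```text
clock: 22.67
position: [744.0, -136.7, 98.5]
ee_rot: [0.538, 0.833, 0.052, -0.117]
contact_force: [0.1, -0.0, -0.8]
gripper_width: 22.0
grasp_force: 58.6
```

Run:
```python
from h import *
plan((543,-72,170),5.85)
```

```text
t 22.7 pos [ 744.  -136.7   98.5] A 24.6 zax [-0.138  0.213 -0.967] F [ 0.1 -0.  -0.8] w 22.0 gf 58.6
turn az 18.7 then tool shift mm [  95.3 -199.6  -27.7]
```

Run:
```python
from h import *
s=arm.read_state(); print(s["joints"].round(2)); R=Ro.from_quat(s["ee_rot"])
print("world up 150 in tool",(R.inv().apply([0,0,150])).round(1), "x -100",(R.inv().apply([-100,0,0])).round(1))
# rotation to upright, A=60 (rotvec in tool axes)
def tgt(A): a=np.radians(A); y=[np.cos(a),np.sin(a),0]; z=[0,0,-1]; return Ro.from_matrix(np.c_[np.cross(y,z),y,z])
for A in(40,24,-174.15): print(A,np.degrees((R.inv()*tgt(A)).as_rotvec()).round(1))
for n in("top","scene"):
    d=cams.get_image(n); cv2.imwrite(f"pics/{n}2.png",d["frame"])
w=np.hstack([cv2.imread("pics/top2.png")[60:320,170:430],cv2.imread("pics/scene2.png")[150:410,150:410]])
cv2.imwrite("pics/c3.png",cv2.resize(w,(800,400)))
```

```text
[-0.06  0.8   0.48 -0.21 -1.4  -2.61]
world up 150 in tool [  37.6   -5.7 -145.1] x -100 [ 39.4 -90.9  13.8]
40 [ -0.2 -14.7 -15.6]
24 [ -2.2 -14.5   0.3]
-174.15 [  19.9   -6.4 -160.4]
```

View pics/c3.png

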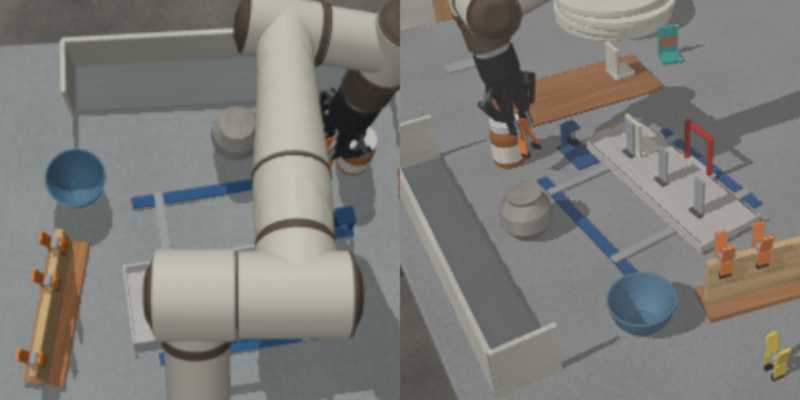

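The joint-6 range was the cause: A = j1 + j6 + 180°. Nothing was hit; jar, pot and tile still stand. I'll lift straight up, retreat, then level the tool.

servo_tool(commands=[[[255,0.0076,-0.0011,-0.029,0,0,0],[255,0.0076,-0.0011,-0.029,0,0,0],[255,0.0076,-0.0011,-0.029,0,0,0],[255,0.0076,-0.0011,-0.029,0,0,0],[255,0.0076,-0.0011,-0.029,0,0,0],[255,0.012,-0.027,0.004,0,0,0],[255,0.012,-0.027,0.004,0,0,0],[255,0.012,-0.027,0.004,0,0,0],[255,0.012,-0.027,0.004,0,0,0],[255,0,0,0,0,0,0]]])

```text
clock: 23.6
position: [619.0, -131.5, 254.7]
ee_rot: [0.536, 0.835, 0.053, -0.115]
contact_force: [0.1, -0.0, 0.7]
gripper_width: 22.2
grasp_force: 58.7
```

servo_tool(commands=[[[255,0,0,0,-0.7,-4.8,0],[255,0,0,0,-0.7,-4.8,0],[255,0,0,0,-0.7,-4.8,0],[255,0,0,0,0,0,0],[255,0,0,0,0,0,0]]])

```text
clock: 24.02
position: [624.3, -131.2, 253.8]
ee_rot: [0.54, 0.842, 0.002, 0.001]
contact_force: [-0.3, 1.4, -0.7]
gripper_width: 22.2
grasp_force: 58.7
```

Run:
```python
from h import *
print(arm.read_state()["joints"].round(2)); plan((543,-72,220),5.85)
```

```text
[ 0.05  0.39  0.08 -0.   -1.25 -2.76]
t 24.0 pos [ 624.3 -131.2  253.8] A 24.7 zax [ 0.004  0.001 -1.   ] F [-0.3  1.4 -0.7] w 22.2 gf 58.7
turn az 18.83 then tool shift mm [ 67.1 -74.9  33.6]
```

servo_tool(commands=[[[255,0,0,0,0,0,-7],[255,0,0,0,0,0,-7],[255,0,0,0,0,0,-7],[255,0,0,0,0,0,-7],[255,0,0,0,0,0,-7],[255,0,0,0,0,0,-7],[255,0,0,0,0,0,-7],[255,0,0,0,0,0,-7],[255,0,0,0,0,0,-7],[255,0,0,0,0,0,-7]]])

```text
clock: 24.85
position: [625.8, -133.4, 252.8]
ee_rot: [-0.042, 0.999, 0.001, 0.002]
contact_force: [-0.2, -0.1, -1.5]
gripper_width: 22.3
grasp_force: 58.7
```

servo_tool(commands=[[[255,0,0,0,0,0,-7],[255,0,0,0,0,0,-7],[255,0,0,0,0,0,-7],[255,0,0,0,0,0,-7],[255,0,0,0,0,0,-7],[255,0,0,0,0,0,-7],[255,0,0,0,0,0,-7],[255,0,0,0,0,0,-7],[255,0,0,0,0,0,-7],[255,0,0,0,0,0,-7]]])

```text
clock: 25.68
position: [625.8, -133.4, 252.8]
ee_rot: [-0.607, 0.794, -0.0, 0.002]
contact_force: [0.4, 0.7, -0.9]
gripper_width: 22.3
grasp_force: 58.7
```

servo_tool(commands=[[[255,0,0,0,0,0,-7],[255,0,0,0,0,0,-7],[255,0,0,0,0,0,-7],[255,0,0,0,0,0,0],[255,0,0,0,0,0,0]]])

```text
clock: 26.1
position: [625.6, -133.5, 252.6]
ee_rot: [0.739, -0.674, 0.001, -0.002]
contact_force: [0.4, -0.1, -1.0]
gripper_width: 22.6
grasp_force: 58.7
```

Run:
```python
from h import *
print(arm.read_state()["joints"].round(2)); plan((543,-72,200),-174.15)
```

```text
[ 0.04  0.4   0.08 -0.   -1.25  0.05]
t 26.1 pos [ 625.6 -133.5  252.6] A -174.7 zax [ 0.004  0.001 -1.   ] F [ 0.4 -0.1 -1. ] w 22.6 gf 58.7
turn az -0.57 then tool shift mm [-69.6  76.1  52.4]
```

servo_tool(commands=[[[255,0,0,0,0,0,-0.6],[255,-0.023,0.025,0,0,0,0],[255,-0.023,0.025,0,0,0,0],[255,-0.023,0.025,0,0,0,0],[255,0,0,0.025,0,0,0],[255,0,0,0.025,0,0,0],[255,0,0,0,0,0,0],[255,0,0,0,0,0,0]]])

```text
clock: 26.77
position: [542.9, -73.0, 201.7]
ee_rot: [0.743, -0.669, 0.0, -0.0]
contact_force: [0.1, -0.1, -0.0]
gripper_width: 22.4
grasp_force: 58.8
```

Run:
```python
from h import *
plan((543,-72,165),-174.15)
d=cams.get_image("wrist"); cv2.imwrite("pics/w7.png",d["frame"]); np.savez("w7.npz",K=d["K"],T=d["T"]); print(proj(d,d["T"][:3,3]-[0,0,300]))
```

```text
t 26.8 pos [542.9 -73.  201.7] A -174.0 zax [ 0.001 -0.    -1.   ] F [ 0.1 -0.1 -0. ] w 22.4 gf 58.8
turn az 0.18 then tool shift mm [-1.  -0.2 36.7]
[322.70213525  93.19234849]
```

View pics/w7.png

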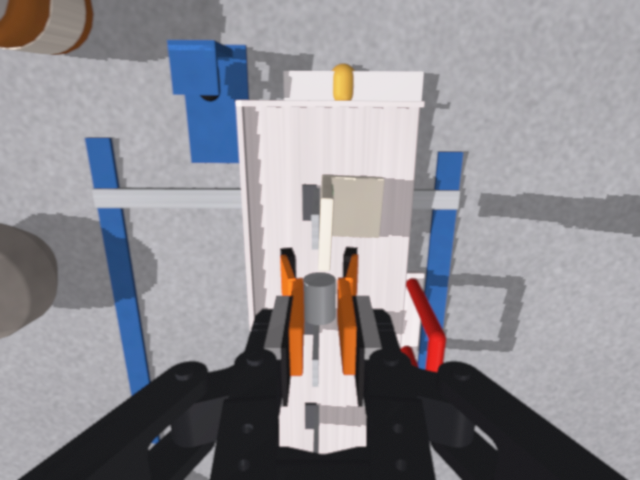

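Both jaw tips, (287,255) and (351,255), straddle the tile and post strip, which spans columns 312–333. They are aligned to within about 1 mm, so I'll go down. That was the last of my 14 views, so from here I check by numbers only.

servo_tool(commands=[[[255,0,0,0.02,0,0,0],[255,0,0,0.02,0,0,0],[255,0,0,0.01,0,0,0],[255,0,0,0.01,0,0,0],[255,0,0,0.006,0,0,0],[255,0,0,0,0,0,0]]])

```text
clock: 27.32
position: [543.3, -73.0, 135.4]
ee_rot: [0.743, -0.669, 0.001, -0.001]
contact_force: [-0.2, 0.6, -1.4]
gripper_width: 22.6
grasp_force: 58.8
```

servo_tool(commands=[[[255,0,0,0.004,0,0,0],[255,0,0,0.003,0,0,0],[255,0,0,0.003,0,0,0],[255,0,0,0,0,0,0]]])

```text
clock: 27.65
position: [543.2, -72.9, 125.8]
ee_rot: [0.743, -0.669, 0.001, -0.001]
contact_force: [0.2, -0.8, -1.0]
gripper_width: 22.1
grasp_force: 58.8
```

servo_tool(commands=[[[255,0,0,0.002,0,0,0],[255,0,0,0.002,0,0,0],[255,0,0,0,0,0,0]]])

```text
clock: 27.9
position: [543.2, -72.9, 121.8]
ee_rot: [0.744, -0.669, 0.001, -0.001]
contact_force: [-0.6, -0.1, -1.7]
gripper_width: 22.3
grasp_force: 58.8
```

No contact so far, so the jaws are passing either side. Continue.

servo_tool(commands=[[[255,0,0,0.002,0,0,0],[255,0,0,0.002,0,0,0],[255,0,0,0,0,0,0]]])

```text
clock: 28.15
position: [543.2, -72.9, 117.6]
ee_rot: [0.744, -0.669, 0.001, -0.001]
contact_force: [0.9, -0.8, -1.1]
gripper_width: 22.3
grasp_force: 58.8
```

servo_tool(commands=[[[255,0,0,0.001,0,0,0],[255,0,0,0,0,0,0]]])

```text
clock: 28.32
position: [543.4, -72.9, 116.9]
ee_rot: [0.744, -0.669, 0.001, -0.001]
contact_force: [0.3, -0.6, -1.3]
gripper_width: 22.2
grasp_force: 58.8
```

servo_tool(commands=[[[255,0,0,0.001,0,0,0],[255,0,0,0,0,0,0]]])

```text
clock: 28.48
position: [543.6, -72.9, 116.5]
ee_rot: [0.744, -0.669, 0.001, -0.001]
contact_force: [-0.9, -0.2, 2.5]
gripper_width: 22.7
grasp_force: 59.1
```

servo_tool(commands=[[[255,0,0,-0.0015,0,0,0],[255,0,0,0,0,0,0],[0,0,0,0,0,0,0],[0,0,0,0,0,0,0],[0,0,0,0,0,0,0],[0,0,0,0,0,0,0],[0,0,0,-0.03,0,0,0],[0,0,0,-0.04,0,0,0],[0,0,0,-0.04,0,0,0],[0,0,0,-0.04,0,0,0]]])

```text
clock: 29.32
position: [542.7, -73.0, 269.3]
ee_rot: [0.744, -0.669, 0.001, -0.001]
contact_force: [1.4, -0.1, 0.7]
gripper_width: 85.8
grasp_force: 0.0
```

servo_tool(commands=[[[0,0,0,-0.04,0,0,0],[0,0,0,0,0,0,0],[0,0,0,0,0,0,0]]])

```text
clock: 29.57
position: [544.0, -72.8, 310.7]
ee_rot: [0.744, -0.669, 0.003, -0.004]
contact_force: [0.8, 0.9, 0.1]
gripper_width: 85.5
grasp_force: 0.0
```

```bash
cat >> h.py <<'E'
def oblobs(d,box,hs=(0,14),amin=40,z=130):
    h=cv2.cvtColor(d["frame"],cv2.COLOR_BGR2HSV); m=((h[...,0]>=hs[0])&(h[...,0]<hs[1])&(h[...,1]>180)&(h[...,2]>100)).astype(np.uint8)*255
    for a,(c,wh,an),bb in sorted(blobs(m,amin,box),key=lambda b:b[2][1]): print("o",a,np.round(c,1),bb,onz(d,c,z).round(1))
E
python3 - <<'E'
from h import *
print(arm.read_state()["joints"].round(2)); plan()
d=cams.get_image("wrist"); cv2.imwrite("pics/w8.png",d["frame"])
oblobs(d,(200,150,450,480)); h=cv2.cvtColor(d["frame"],cv2.COLOR_BGR2HSV)
print("clip grip expected px",proj(d,[543,-72,125]),proj(d,[525,-73,142]),proj(d,[563,-71,142]))
E
```

```text
[ 0.16  0.2  -0.05  0.   -1.31 -0.06]
t 29.6 pos [544.  -72.8 310.7] A -173.9 zax [ 0.01   0.001 -1.   ] F [0.8 0.9 0.1] w 85.5 gf 0.0
o 228.0 [309.5 196. ] (303, 177, 14, 39) [556.9 -77.3 130. ]
o 313.0 [343.  196.5] (336, 178, 15, 38) [529.7 -79.9 130. ]
o 1037.5 [401.9 289.6] (390, 239, 25, 102) [467.9  -2.2 130. ]
clip grip expected px [325.71137492 202.52115973] [348.3865992  209.17107943] [300.39294017 206.5275108 ]
```

servo_tool(commands=[[[0,0,0,0,0,0,6.8],[0,0,0,0,0,0,6.8],[0,0,0,0,0,0,6.8],[0,0,0,0,0,0,6.8],[0,0,0,0,0,0,6.8],[0,0,0,0,0,0,6.8],[0,0,0,0,0,0,6.8],[0,0,0,0,0,0,6.8],[0,0,0,0,0,0,6.8],[0,0,0,0,0,0,6.8]]])

```text
clock: 30.45
position: [542.1, -72.9, 305.3]
ee_rot: [-0.24, 0.971, 0.0, -0.001]
contact_force: [-0.1, 0.9, 0.3]
gripper_width: 85.7
grasp_force: 0.0
```

servo_tool(commands=[[[0,0,0,0,0,0,6.8],[0,0,0,0,0,0,6.8],[0,0,0,0,0,0,6.8],[0,0,0,0,0,0,6.6],[0,0,0,0,0,0,0],[0,0.0093,-0.035,0,0,0,0],[0,0.0093,-0.035,0,0,0,0],[0,0.0093,-0.035,0,0,0,0],[0,0.0093,-0.035,0,0,0,0],[0,0.0093,-0.035,0,0,0,0]]])

```text
clock: 31.28
position: [498.6, -250.0, 306.1]
ee_rot: [-0.011, 1.0, 0.0, 0.0]
contact_force: [-0.2, 0.4, -0.4]
gripper_width: 85.3
grasp_force: 0.0
```

servo_tool(commands=[[[0,0.0093,-0.035,0,0,0,0],[0,0.0093,-0.035,0,0,0,0],[0,0.0093,-0.035,0,0,0,0],[0,0,0,0,0,0,0],[0,0,0,0,0,0,0]]])

```text
clock: 31.7
position: [472.5, -355.7, 305.3]
ee_rot: [-0.009, 1.0, 0.001, -0.0]
contact_force: [-0.5, 0.4, -0.2]
gripper_width: 85.5
grasp_force: 0.0
```

Run:
```python
from h import *
d=cams.get_image("wrist"); cv2.imwrite("pics/w9.png",d["frame"]); print(arm.read_state()["joints"].round(2))
print("predicted px",proj(d,[437.1,-363.9,88]),proj(d,[438.5,-388.9,88]))
tiletops(d,d["frame"],(200,20,430,320))
plan((437.1,-363.9,150),91.1)
```

```text
[-0.37  0.29  0.05 -0.   -1.33 -1.18]
predicted px [315.21374288 150.54724382] [286.61698725 151.63750759]
top px [315. 150.] [56.  7.] mid [ 437.1 -364.1   88. ] len 48.9 A(y axis) 91.0
t 31.8 pos [ 473.  -354.6  305.7] A 91.1 zax [ 0.     0.002 -1.   ] F [0.2 0.9 0.2] w 85.6 gf 0.0
turn az -0.01 then tool shift mm [ 36.2  -8.8 155.7]
```

servo_tool(commands=[[[0,0.0362,-0.0088,0,0,0,0],[0,0,0,0.04,0,0,0],[0,0,0,0.04,0,0,0],[0,0,0,0.04,0,0,0],[0,0,0,0.03,0,0,0],[0,0,0,0,0,0,0],[0,0,0,0,0,0,0]]])

```text
clock: 32.33
position: [438.0, -362.6, 156.4]
ee_rot: [-0.011, 1.0, 0.001, -0.0]
contact_force: [-0.2, -0.7, 1.8]
gripper_width: 85.1
grasp_force: 0.0
```

Run:
```python
from h import *
plan((437.1,-364,55),91.1)
```

```text
t 32.3 pos [ 438.  -362.6  156.4] A 91.2 zax [-0.001  0.001 -1.   ] F [-0.2 -0.7  1.8] w 85.1 gf 0.0
turn az 0.15 then tool shift mm [  0.9  -1.5 101.4]
```

servo_tool(commands=[[[0,0.001,-0.0015,0.035,0,0,0],[0,0,0,0.035,0,0,0],[0,0,0,0.025,0,0,0],[0,0,0,0.006,0,0,0],[0,0,0,0,0,0,0],[255,0,0,0,0,0,0],[255,0,0,0,0,0,0],[255,0,0,0,0,0,0],[255,0,0,0,0,0,0],[255,0,0,0,0,0,0]]])

```text
clock: 33.17
position: [439.1, -365.8, 59.0]
ee_rot: [-0.01, 1.0, -0.001, 0.004]
contact_force: [-0.4, 1.9, 5.9]
gripper_width: 48.4
grasp_force: 60.9
```

servo_tool(commands=[[[255,0,0,0,0,0,0],[255,0,0,0,0,0,0]]])

```text
clock: 33.33
position: [439.1, -365.8, 59.0]
ee_rot: [-0.01, 1.0, -0.001, 0.004]
contact_force: [0.6, 1.7, 6.2]
gripper_width: 48.2
grasp_force: 60.9
```

servo_tool(commands=[[[255,0,0,-0.01,0,0,0],[255,0,0,-0.03,0,0,0],[255,0,0,-0.03,0,0,0],[255,0,0,-0.03,0,0,0],[255,0,0,-0.03,0,0,0],[255,0,0,-0.02,0,0,-4.7],[255,0,0,0,0,0,0],[255,0,0,0,0,0,0]]])

```text
clock: 34.0
position: [437.4, -365.3, 208.5]
ee_rot: [-0.05, 0.999, -0.001, 0.003]
contact_force: [-0.3, -1.0, -1.7]
gripper_width: 48.8
grasp_force: 62.3
```

Run:
```python
from h import *
X=np.array([.9948,.1019]); p=np.array([524.1,146])-X*6.5; print(p, p-X*20)
plan((*(p-X*20),205),95.85)
d=cams.get_image("wrist"); f=d["frame"]; cv2.imwrite("pics/w10.png",f)
h=cv2.cvtColor(f,cv2.COLOR_BGR2HSV)
print(h[320:380:5,323].tolist()); tiletops(d,f,(230,300,420,400),236)
```

```text
[517.6338  145.33765] [497.7378  143.29965]
t 34.0 pos [ 437.4 -365.3  208.5] A 95.7 zax [ 0.007 -0.001 -1.   ] F [-0.3 -1.  -1.7] w 48.8 gf 62.3
turn az -0.13 then tool shift mm [-111.9  499.8    3.3]
[[17, 27, 132], [17, 27, 132], [17, 27, 131], [17, 27, 132], [18, 29, 132], [17, 29, 142], [19, 17, 238], [17, 17, 241], [18, 16, 241], [17, 29, 235], [12, 156, 185], [12, 156, 183]]
top px [323. 357.] [146.4  18.1] mid [ 437.  -366.5  236. ] len 49.0 A(y axis) 93.7
```

servo_tool(commands=[[[255,-0.008,0.0357,0,0,0,0],[255,-0.008,0.0357,0,0,0,0],[255,-0.008,0.0357,0,0,0,0],[255,-0.008,0.0357,0,0,0,0],[255,-0.008,0.0357,0,0,0,0],[255,-0.008,0.0357,0,0,0,0],[255,-0.008,0.0357,0,0,0,0],[255,-0.008,0.0357,0,0,0,0],[255,-0.008,0.0357,0,0,0,0],[255,-0.008,0.0357,0,0,0,0]]])

```text
clock: 34.88
position: [479.5, -0.5, 205.1]
ee_rot: [-0.05, 0.999, -0.0, -0.0]
contact_force: [0.3, 0.8, -1.7]
gripper_width: 48.5
grasp_force: 62.4
```

servo_tool(commands=[[[255,-0.008,0.0357,0,0,0,0],[255,-0.008,0.0357,0,0,0,0],[255,-0.008,0.0357,0,0,0,0],[255,-0.008,0.0357,0,0,0,0],[255,0,0,0,0,0,0],[255,0,0,0,0,0,0]]])

```text
clock: 35.38
position: [497.3, 144.6, 204.7]
ee_rot: [-0.051, 0.999, -0.001, -0.0]
contact_force: [-0.7, -0.1, -2.4]
gripper_width: 48.7
grasp_force: 62.5
```

Run:
```python
from h import *
print(arm.read_state()["joints"].round(2))
plan((514,147,75),95.85)
```

```text
[ 0.6   0.23 -0.29  0.   -1.05 -2.07]
t 35.4 pos [497.3 144.6 204.7] A 95.9 zax [-0.001 -0.002 -1.   ] F [-0.7 -0.1 -2.4] w 48.7 gf 62.5
turn az 0.05 then tool shift mm [-16.9   0.9 129.7]
```

servo_tool(commands=[[[255,-0.0169,0.0009,0.02,0,0,0],[255,0,0,0.03,0,0,0],[255,0,0,0.03,0,0,0],[255,0,0,0.03,0,0,0],[255,0,0,0.015,0,0,0],[255,0,0,0.006,0,0,0],[255,0,0,0,0,0,0],[255,0,0,0,0,0,0]]])

```text
clock: 36.05
position: [515.7, 145.3, 75.9]
ee_rot: [-0.05, 0.999, -0.0, 0.002]
contact_force: [0.4, -0.0, -0.9]
gripper_width: 48.7
grasp_force: 62.6
```

servo_tool(commands=[[[255,0,0,0.002,0,0,0],[255,-0.002,0,0.001,0,0,0],[255,0,0,0,0,0,0]]])

```text
clock: 36.3
position: [518.1, 146.4, 73.5]
ee_rot: [-0.05, 0.999, 0.001, 0.002]
contact_force: [-0.1, -0.4, -0.5]
gripper_width: 48.8
grasp_force: 62.6
```

Run:
```python
from h import *
plan((520.4,147,66),95.85)
d=cams.get_image("wrist"); f=d["frame"]; cv2.imwrite("pics/w11.png",f); h=cv2.cvtColor(f,cv2.COLOR_BGR2HSV)
tiletops(d,f,(230,300,420,420),99)
# strip behind tile: segments along rows
for r in (372,376,380,384,388,392): 
    row=h[r,240:410]; print(r,[(240+i,int(row[i,1]),int(row[i,2])) for i in range(0,170,9)])
```

```text
t 36.3 pos [518.1 146.4  73.5] A 95.8 zax [ 0.005  0.001 -1.   ] F [-0.1 -0.4 -0.5] w 48.8 gf 62.6
turn az -0.08 then tool shift mm [-2.3  0.3  7.5]
top px [322. 374.] [  5. 134.] mid [526.1 145.7  99. ] len 46.4 A(y axis) 95.8
top px [322. 357.] [147.2  18.5] mid [519.4 145.2  99. ] len 50.1 A(y axis) 93.6
372 [(240, 15, 34), (249, 11, 24), (258, 9, 224), (267, 10, 224), (276, 10, 224), (285, 11, 225), (294, 8, 224), (303, 9, 224), (312, 9, 224), (321, 10, 223), (330, 10, 223), (339, 9, 222), (348, 11, 222), (357, 10, 222), (366, 13, 222), (375, 13, 223), (384, 11, 222), (393, 23, 22), (402, 0, 21)]
376 [(240, 29, 35), (249, 0, 21), (258, 11, 208), (267, 12, 210), (276, 11, 211), (285, 12, 210), (294, 10, 208), (303, 11, 208), (312, 8, 215), (321, 9, 218), (330, 9, 216), (339, 10, 207), (348, 11, 207), (357, 11, 207), (366, 12, 207), (375, 13, 208), (384, 11, 208), (393, 15, 34), (402, 20, 26)]
380 [(240, 22, 35), (249, 0, 22), (258, 6, 165), (267, 6, 158), (276, 6, 168), (285, 6, 157), (294, 8, 165), (303, 7, 155), (312, 7, 191), (321, 6, 197), (330, 5, 193), (339, 6, 160), (348, 8
[... 263 characters left out ...]
), (339, 8, 161), (348, 6, 164), (357, 6, 160), (366, 7, 154), (375, 6, 158), (384, 6, 159), (393, 10, 106), (402, 7, 36)]
388 [(240, 15, 34), (249, 11, 46), (258, 6, 159), (267, 8, 161), (276, 6, 162), (285, 6, 164), (294, 6, 164), (303, 6, 159), (312, 7, 188), (321, 6, 197), (330, 8, 194), (339, 5, 163), (348, 6, 158), (357, 8, 157), (366, 6, 158), (375, 5, 153), (384, 6, 161), (393, 7, 142), (402, 7, 38)]
392 [(240, 15, 34), (249, 9, 85), (258, 6, 164), (267, 5, 165), (276, 6, 162), (285, 6, 165), (294, 6, 164), (303, 6, 159), (312, 7, 188), (321, 5, 196), (330, 7, 194), (339, 8, 159), (348, 8, 158), (357, 8, 163), (366, 8, 164), (375, 8, 162), (384, 6, 163), (393, 6, 163), (402, 12, 44)]
```

servo_tool(commands=[[[255,0,0,0.003,0,0,0],[255,0,0,0.002,0,0,0],[255,0,0,0,0,0,0]]])

```text
clock: 36.6
position: [517.1, 146.1, 67.2]
ee_rot: [-0.05, 0.999, -0.0, 0.001]
contact_force: [-0.4, 0.9, -0.6]
gripper_width: 48.6
grasp_force: 62.6
```

servo_tool(commands=[[[255,0,0,0.001,0,0,0],[255,0,0,0,0,0,0]]])

```text
clock: 36.77
position: [517.5, 146.2, 67.0]
ee_rot: [-0.051, 0.999, -0.0, 0.002]
contact_force: [-1.4, -0.2, 3.4]
gripper_width: 48.7
grasp_force: 62.9
```

servo_tool(commands=[[[255,0,0,0.001,0,0,0],[255,0,0,0,0,0,0]]])

```text
clock: 36.93
position: [517.8, 146.3, 66.9]
ee_rot: [-0.051, 0.999, -0.0, 0.002]
contact_force: [-2.7, -0.2, 8.2]
gripper_width: 48.9
grasp_force: 63.4
```

```bash
cat > strip.py <<'E'
from h import *
d=cams.get_image("wrist"); f=d["frame"]; cv2.imwrite("pics/strip.png",f); h=cv2.cvtColor(f,cv2.COLOR_BGR2HSV)
tiletops(d,f,(230,300,420,420),96)
for r in range(362,382,2):
    row=h[r,250:400,2].astype(int); print(r,"".join(" .:-=+*#%@"[min(9,v//26)] for v in row[::2]))
E
python3 - <<'E'
import runpy; from h import plan
plan((520.4,147,66),95.85); runpy.run_path("strip.py")
E
```

```text
t 36.9 pos [517.8 146.3  66.9] A 95.8 zax [ 0.004  0.    -1.   ] F [-2.7 -0.2  8.2] w 48.9 gf 63.4
turn az -0.04 then tool shift mm [-2.6  0.5  0.9]
top px [322. 382.] [  5. 138.] mid [526.6 145.7  96. ] len 46.7 A(y axis) 95.9
top px [322. 357.] [147.2  17.5] mid [516.5 144.8  96. ] len 48.6 A(y axis) 94.0
362 %@@@@@@@@@@@@@@@@@@@@@@@@@@@@@@@@@@@@@@@@@@@@@@@@@@@@@@@@%@@@@@@@@@@@@@@%#:
364 ++**###%%%%%%%%%%%%%%%%%%%%@@@@%@@@@@@@@@@@@@@@@@@@@@@@@@@@@@@@@@@@@@@@@%#.
366 ...=++++++++++*******++++++*******########%%%%%%%%%%%%%%%%%%%%%%@@@@@@@@%*.
368   .-=================-----------------============++++++********#########=.
370   .-=================++++++++++++++++++++++++++++++++++===============-::. 
372   :=================+##################################*==============-.   
374  .-=================+##################################*==============-.   
376  .-=================+##################################*==============-.   
378  :++++++++++++++++++*##################################*+++++++++++++++-   
380 .=%%%%%%%%%%%%%%%%%%%###################################%%%%%%%%%%%%%%%+.
```

servo_tool(commands=[[[255,0,0,-0.0015,0,0,-1.5],[255,0,0,0,0,0,0],[255,0,0,0,0,0,0]]])

```text
clock: 37.23
position: [517.5, 146.3, 67.1]
ee_rot: [-0.063, 0.998, 0.0, 0.002]
contact_force: [-0.6, -0.3, 0.5]
gripper_width: 48.8
grasp_force: 62.7
```

servo_tool(commands=[[[255,-0.001,0,0,0,0,0],[255,0,0,0,0,0,0],[255,0,0,0,0,0,0]]])

```text
clock: 37.48
position: [518.1, 146.3, 67.0]
ee_rot: [-0.063, 0.998, -0.0, 0.001]
contact_force: [-1.9, 1.1, 3.0]
gripper_width: 48.9
grasp_force: 62.9
```

```bash
python3 strip.py
```

```text
top px [323. 382.] [138.1   5.9] mid [526.9 146.3  96. ] len 46.8 A(y axis) 95.6
top px [322. 357.] [147.2  17.6] mid [516.9 144.8  96. ] len 48.6 A(y axis) 95.2
362 +*%@@@@@@@@@@@@@@@@@@@@@@@@@@@@@@@@@@@@@@@@@@@@@@@@@@@@@@@@@@@@@@@@@@@@@%#:
364 --+*#####%%%%%%%%%%%%%%%%%%%%%@%%@@@@@@@@@@@@@@@@@@@@@@@@@@@@@@@@@@@@@@@%#.
366  ..-==+++++++++++++++=+++++++********#######%%%%%%%%%%%%%%%%%%%%%%@@@@@@%*.
368   .-================================================++++********########*=.
370   .-================*#######**********************++++++==============-::. 
372   :=================*##################################*==============-.   
374  .-=================*##################################*==============-.   
376  .=+++==============*##################################*==============-.   
378  -#%%%%#%%#############################################*===============:   
380 .=%%%%%%%%%%%%%%%%%%%################################################**=.
```

servo_tool(commands=[[[255,-0.001,0,-0.0005,0,0,0],[255,0,0,0,0,0,0],[255,0,0,0,0,0,0]]])

```text
clock: 37.78
position: [519.5, 146.3, 67.3]
ee_rot: [-0.063, 0.998, -0.0, 0.001]
contact_force: [0.4, 0.1, -1.0]
gripper_width: 49.1
grasp_force: 62.6
```

```bash
python3 strip.py
```

```text
top px [323. 380.] [137.1   5.5] mid [527.3 146.   96. ] len 46.4 A(y axis) 95.6
top px [322. 357.] [147.2  18.4] mid [518.4 144.8  96. ] len 48.7 A(y axis) 95.1
362 +*%@@@@@@@@@@@@@@@@@@@@@@@@@@@@@@@@@@@@@@@@@%%%@%@%%%@%%@@@@%@@@@@@%@@@@%#:
364 :-+****########%%%%%%%%%%%%%%%%%%@%%@@@@@@@@@%@@@@@%@%%@%@%%%@@@@@@@@@@@%#.
366  ..-================*############%%%%%%%%%%%%%%%%%%%%%%%%%%%%%%%%%%%%%%%%*.
368   .-================+###################################+++**************=.
370   .-================+##################################*==============:... 
372   :=================+##################################*==============-    
374  .=+++++++++++======+##################################*==============-.   
376  :*%%%%%%%%%%%%%#%#####################################*+++============.   
378  -%%%%%%%%%%%%%%%%%%%%%%%%%%%%%%%%%%%%%%################%%%############=   
380 .=%%%%%%%%%%%%%%%%%%%%%%%%%%%%%%%%%%%%%%%%%%%%%%%%%%%%%%%%%%%%%%%%%%%%%*.
```

servo_tool(commands=[[[255,-0.001,0,0,0,0,0],[255,0,0,0,0,0,0],[255,0,0,0,0,0,0]]])

```text
clock: 38.08
position: [520.4, 146.5, 67.4]
ee_rot: [-0.063, 0.998, -0.0, 0.001]
contact_force: [0.0, -0.7, -1.0]
gripper_width: 48.7
grasp_force: 62.6
```

servo_tool(commands=[[[255,-0.001,0,0,0,0,0],[255,0,0,0,0,0,0],[255,0,0,0,0,0,0]]])

```text
clock: 38.33
position: [521.0, 146.5, 67.4]
ee_rot: [-0.063, 0.998, -0.0, 0.001]
contact_force: [-0.7, -0.9, -1.3]
gripper_width: 49.1
grasp_force: 62.6
```

```bash
python3 strip.py
```

```text
top px [323. 377.] [135.1   6.6] mid [527.9 146.1  96. ] len 45.6 A(y axis) 95.9
top px [322. 357.] [147.2  18.4] mid [520.1 145.   96. ] len 48.8 A(y axis) 95.1
362 +#%%%%%@@@@@@@@@@@@@@@@@@@@@@@@@@@@@@@@@@@%%%%%%%%%%%%%%%%%%%%%%%@%%%%@%%#:
364 :=+*****########%%%%%%%%%%%%%%%%%%%%%%%%@%%%%@%%%@@%%%%%%%%%%%%@@@@%@%%@%#.
366   .-================*############%%%%%%%%%%%%%%%%%%%%%%%%%%%%%%%%%%%%%%%%*.
368   .-================+###################################++++++***********- 
370   .-================+##################################*==============:... 
372  .-***++++++++++++++*##################################*==============-.   
374  .+%%%%%%%%%%%%%%%%%%%%%%%%%%%%%%%%%%%%%###############*+++++++++++====.   
376  :#%%%%%%%%%%%%%%%%%%%%%%%%%%%%%%%%%%%%%%%%%%%%%%%%%%%%%%%%%%%%%%%%####-   
378  -#%%%%%%%%%%%%%%%%%%%%%%%%%%%%%%%%%%%%%%%%%%%%%%%%%%%%%%%%%%%%%%%%%%%%=   
380 .-************************#######%%###%%%%%#####%%%%%%%%%%%%%%%%%%%%%%%+.
```

servo_tool(commands=[[[255,-0.001,0,0,0,0,0],[255,0,0,0,0,0,0],[255,0,0,0,0,0,0]]])

```text
clock: 38.63
position: [521.7, 146.5, 67.3]
ee_rot: [-0.063, 0.998, -0.0, 0.001]
contact_force: [-3.6, -0.4, -0.2]
gripper_width: 48.6
grasp_force: 62.7
```

servo_tool(commands=[[[255,-0.001,0,0,0,0,0],[255,0,0,0,0,0,0],[255,0,0,0,0,0,0]]])

```text
clock: 38.88
position: [523.0, 146.6, 67.4]
ee_rot: [-0.063, 0.998, -0.0, 0.001]
contact_force: [-3.1, -0.2, -1.6]
gripper_width: 48.8
grasp_force: 62.6
```

```bash
python3 strip.py
```

```text
top px [323. 377.] [135.1   6.6] mid [529.9 146.2  96. ] len 45.6 A(y axis) 95.8
top px [324. 357.] [143.1  18.4] mid [522.  145.9  96. ] len 47.4 A(y axis) 95.1
362 +#%%%%%%@@@@@@@@@@@@@@@@@@@@@@@@@@@@@@@@@@@%%%%%%%%%%%%%%%%%%%%%%%%%%%@%%#.
364 :-+******########%%%%%%%%%%%%%%%%%%%%%%%%%%%@%%%%%@%%%%%%%%%%%%%@@%@%%@@%*.
366   .-================*#############%%%%%%%%%%%%%%%%%%%%%%%%%%%%%%%%%%%%%%%*.
368   .-================+###################################++++++***********=.
370   .-================+##################################*==============:..  
372  .-****+++++++++++++*##################################*==============-.   
374  .+%%%%%%%%%%%%%%%%%%%%%%%%%%%%%%%%%%%%%################++++++++++++===.   
376  :#%%%%%%%%%%%%%%%%%%%%%%%%%%%%%%%%%%%%%%%%%%%%%%%%%%%%%%%%%%%%%%%%%###-   
378  -#%%%%%%%%%%%%%%%%%%%%%%%%%%%%%%%%%%%%%%%%%%%%%%%%%%%%%%%%%%%%%%%%%%%%=.  
380 .-*************************######%%####%%%#######%%%%%%%%%%%%%%%%%%%%%%+.
```

servo_tool(commands=[[[255,0,0,0.001,0,0,0],[255,0,0,0,0,0,0],[0,0,0,0,0,0,0],[0,0,0,0,0,0,0],[0,0,0,0,0,0,0],[0,0,0,0,0,0,0],[0,0,0,-0.03,0,0,0],[0,0,0,-0.04,0,0,0],[0,0,0,-0.04,0,0,0],[0,0,0,-0.04,0,0,0]]])

```text
clock: 39.77
position: [522.8, 146.8, 218.3]
ee_rot: [-0.063, 0.998, -0.0, 0.002]
contact_force: [1.5, 0.8, -0.5]
gripper_width: 85.3
grasp_force: 0.0
```

servo_tool(commands=[[[0,0,0,-0.04,0,0,0],[0,0,0,-0.03,0,0,0],[0,0,0,0,0,0,0],[0,0,0,0,0,0,0]]])

```text
clock: 40.1
position: [523.5, 147.4, 288.9]
ee_rot: [-0.063, 0.998, 0.001, 0.004]
contact_force: [0.2, -0.8, -0.2]
gripper_width: 85.4
grasp_force: 0.0
```

Run:
```python
from h import *
d=cams.get_image("wrist"); f=d["frame"]; cv2.imwrite("pics/w12.png",f); h=cv2.cvtColor(f,cv2.COLOR_BGR2HSV)
print(proj(d,[521.6,146.5,96]))
m=((h[...,1]>12)&(h[...,1]<40)&(h[...,2]>190)&(h[...,0]>12)&(h[...,0]<30)).astype(np.uint8)*255
for a,(c,wh,an),bb in blobs(m,60,(200,80,450,320)): print(a,np.round(c),np.round(wh),round(an),bb,onz(d,c,96).round(1))
oblobs(d,(60,60,600,330),z=126)
plan((537,347,300),-101)
```

```text
[322.9804635  193.04481008]
437.5 [323. 193.] [59.  9.] 1 (294, 188, 60, 10) [521.4 146.9  96. ]
63.0 [301. 143.] [ 4. 28.] 2 (298, 129, 6, 29) [482.7 123.2  96. ]
o 1417.0 [189.5  90.9] (129, 83, 122, 16) [452.8  42.4 126. ]
o 46.0 [596.   92.5] (593, 85, 7, 16) [417.2 327.9 126. ]
o 66.5 [ 68. 174.] (60, 171, 17, 7) [524.  -47.4 126. ]
o 80.5 [ 68.1 201.2] (60, 199, 19, 9) [545.6 -49.  126. ]
o 1679.5 [559.1 252. ] (519, 221, 81, 60) [538.5 341.  126. ]
o 1277.5 [519.4 313.8] (488, 282, 73, 48) [597.9 325.5 126. ]
t 40.1 pos [522.6 147.  286.7] A 97.3 zax [ 0.004  0.001 -1.   ] F [ 0.2  0.1 -1.1] w 85.4 gf 0.0
turn az -161.74 then tool shift mm [ -23.9 -199.1  -13. ]
```

servo_tool(commands=[[[0,0,0,0,0,0,-7],[0,0,0,0,0,0,-7],[0,0,0,0,0,0,-7],[0,0,0,0,0,0,-7],[0,0,0,0,0,0,-7],[0,0,0,0,0,0,-7],[0,0,0,0,0,0,-7],[0,0,0,0,0,0,-7],[0,0,0,0,0,0,-7],[0,0,0,0,0,0,-7]]])

```text
clock: 40.98
position: [522.0, 146.6, 284.2]
ee_rot: [-0.627, 0.779, -0.0, -0.001]
contact_force: [0.4, -0.4, -0.1]
gripper_width: 85.5
grasp_force: 0.0
```

servo_tool(commands=[[[0,0,0,0,0,0,-7],[0,0,0,0,0,0,-7],[0,0,0,0,0,0,-7],[0,0,0,0,0,0,-7],[0,0,0,0,0,0,-7],[0,0,0,0,0,0,-7],[0,0,0,0,0,0,-7],[0,0,0,0,0,0,-7],[0,0,0,0,0,0,-7],[0,0,0,0,0,0,-7]]])

```text
clock: 41.82
position: [522.0, 146.6, 284.2]
ee_rot: [0.96, -0.279, -0.0, 0.001]
contact_force: [0.3, 0.2, -0.6]
gripper_width: 85.5
grasp_force: 0.0
```

servo_tool(commands=[[[0,0,0,0,0,0,-7],[0,0,0,0,0,0,-7],[0,0,0,0,0,0,-7],[0,0,0,0,0,0,-0.7],[0,-0.005,-0.039,0,0,0,0],[0,-0.005,-0.039,0,0,0,0],[0,-0.005,-0.039,0,0,0,0],[0,-0.005,-0.039,0,0,0,0],[0,-0.005,-0.039,0,0,0,0],[0,0,0,0,0,0,0]]])

```text
clock: 42.65
position: [535.0, 348.7, 283.0]
ee_rot: [0.995, -0.095, 0.0, 0.001]
contact_force: [-0.3, -0.2, -0.5]
gripper_width: 85.4
grasp_force: 0.0
```

Run:
```python
from h import *
s=arm.read_state(); print(s["joints"].round(2))
d=cams.get_image("wrist"); cv2.imwrite("pics/w13.png",d["frame"])
print("nadir",proj(d,d["T"][:3,3]-[0,0,300]),"expect",proj(d,[535,349,130]))
oblobs(d,(230,20,440,340))
plan((534.5,350,180),-101)
```

```text
[ 0.83  0.38  0.13  0.   -1.32  0.55]
nadir [321.14353248  92.96830076] expect [319.41044493 211.18456122]
o 539.5 [342.5 115. ] (333, 99, 20, 33) [600.4 319.8 130. ]
o 527.0 [302. 115.] (293, 99, 19, 33) [605.8 347.6 130. ]
o 536.0 [341.5 200. ] (333, 178, 18, 45) [540.4 331.1 130. ]
o 507.0 [303.5 199.5] (295, 178, 18, 44) [546.1 358.9 130. ]
o 91.5 [310.5 326. ] (305, 312, 9, 28) [439.  375.2 130. ]
o 104.5 [334.3 326.2] (331, 313, 9, 27) [435.  355.8 130. ]
t 42.7 pos [534.7 346.1 283.2] A -101.0 zax [-0.001 -0.003 -1.   ] F [ 0.2  0.1 -0.2] w 84.9 gf 0.0
turn az 0.02 then tool shift mm [ -1.   -4.1 103.2]
```

Run:
```python
from h import *
d=cams.get_image("wrist")
a,b=onz(d,(322.5,178),111),onz(d,(322.5,222.5),146); print(a.round(1),b.round(1),((a+b)/2).round(1))
a,b=onz(d,(322,99),111),onz(d,(322,132),146); print(((a+b)/2).round(1))
plan((534.8,348.5,180),-101)
```

```text
[555.1 339.7 111. ] [530.2 344.7 146. ] [542.6 342.2 128.5]
[602.7 331.  128.5]
t 42.8 pos [534.8 344.3 283.9] A -101.0 zax [-0.    -0.003 -1.   ] F [ 0.5 -0.9  0.5] w 85.8 gf 0.0
turn az -0.04 then tool shift mm [ -0.8  -4.4 103.9]
```

servo_tool(commands=[[[0,0,0,0,0,0,0],[0,0,0,0,0,0,0],[0,0,0,0,0,0,0],[0,0,0,0,0,0,0],[0,0,0,0,0,0,0],[0,0,0,0,0,0,0]]])

```text
clock: 43.25
position: [535.6, 342.5, 287.0]
ee_rot: [0.995, -0.097, 0.002, -0.0]
contact_force: [0.2, 0.7, -0.5]
gripper_width: 85.2
grasp_force: 0.0
```

Run:
```python
from h import *
for i in range(2):
    plan((534.8,348.5,180),-101)
    d=cams.get_image("wrist"); print(d["T"][:3,3].round(1))
oblobs(d,(230,20,440,240))
a,b=onz(d,(322.5,178),111),onz(d,(322.5,222.5),146); print(((a+b)/2).round(1))
for r in(145,160,250,270):
    g=d["frame"][r,300:345].astype(int); m=(g[:,2]-g[:,0]>60); i=np.where(m)[0]; print(r,300+i.min() if len(i) else None,300+i.max() if len(i) else None)
```

```text
t 43.2 pos [535.6 342.5 287. ] A -101.1 zax [ 0.003  0.001 -1.   ] F [ 0.2  0.7 -0.5] w 85.2 gf 0.0
turn az -0.08 then tool shift mm [ -2.2  -5.6 107. ]
[617.6 325.  430.1]
t 43.3 pos [535.5 342.6 286.9] A -101.1 zax [ 0.003  0.    -1.   ] F [ 0.6 -0.5  0.2] w 85.2 gf 0.0
turn az -0.07 then tool shift mm [ -2.2  -5.5 106.9]
[617.6 325.1 430. ]
o 494.5 [333.5 117.5] (325, 102, 18, 32) [600.6 320.2 130. ]
o 373.0 [294.  117.5] (284, 102, 21, 32) [605.9 347.8 130. ]
o 500.5 [333. 201.] (325, 179, 17, 45) [540.7 331.8 130. ]
o 364.0 [296. 201.] (287, 180, 19, 43) [546.1 359.3 130. ]
[543.1 339.4 128.5]
145 300 344
160 300 344
250 300 344
270 300 344
```

servo_tool(commands=[[[0,0.0035,-0.0047,0.03,0,0,0],[0,0,0,0.03,0,0,0],[0,0,0,0.03,0,0,0],[0,0,0,0.02,0,0,0],[0,0,0,0.01,0,0,0],[0,0,0,0,0,0,0],[0,0,0,0,0,0,0],[0,0,0,0,0,0,0],[0,0,0,0,0,0,0],[0,0,0,0,0,0,0]]])

```text
clock: 44.18
position: [540.7, 347.5, 168.4]
ee_rot: [0.995, -0.096, 0.002, -0.001]
contact_force: [0.2, -0.1, 0.1]
gripper_width: 85.3
grasp_force: 0.0
```

Run:
```python
from h import *
plan((539.8,346.5,116),-101)
```

```text
t 44.2 pos [540.7 347.5 168.4] A -101.0 zax [ 0.005  0.002 -1.   ] F [ 0.2 -0.1  0.1] w 85.3 gf 0.0
turn az -0.03 then tool shift mm [-0.9  1.4 52.3]
```

servo_tool(commands=[[[0,-0.001,0.001,0.02,0,0,0],[0,0,0,0.02,0,0,0],[0,0,0,0.012,0,0,0],[0,0,0,0,0,0,0],[0,0,0,0,0,0,0],[0,0,0,0,0,0,0],[0,0,0,0,0,0,0]]])

```text
clock: 44.77
position: [539.9, 346.9, 116.3]
ee_rot: [0.995, -0.096, 0.003, -0.001]
contact_force: [-0.1, 0.3, 0.1]
gripper_width: 85.5
grasp_force: 0.0
```

servo_tool(commands=[[[255,0,0,0,0,0,0],[255,0,0,0,0,0,0],[255,0,0,0,0,0,0],[255,0,0,0,0,0,0],[255,0,0,0,0,0,0],[255,0,0,0,0,0,0],[255,0,0,0,0,0,0],[255,0,0,0,0,0,0],[255,0,0,0,0,0,0]]])

```text
clock: 45.52
position: [541.4, 347.7, 118.3]
ee_rot: [0.995, -0.095, 0.005, -0.002]
contact_force: [-0.4, 0.2, 9.3]
gripper_width: 22.4
grasp_force: 62.6
```

servo_tool(commands=[[[255,0,0,-0.005,0,0,0],[255,0,0,-0.015,0,0,0],[255,0,0,-0.03,0,0,0],[255,0,0,-0.04,0,0,0],[255,0,0,-0.04,0,0,0],[255,0,0,0,0,0,6.65],[255,0,0,0,0,0,6.65],[255,0,0,0,0,0,6.65],[255,0,0,0,0,0,6.65],[255,0,0,0,0,0,6.65]]])

```text
clock: 46.35
position: [538.2, 345.9, 244.2]
ee_rot: [0.925, -0.38, 0.001, -0.0]
contact_force: [-0.5, 1.0, 0.1]
gripper_width: 22.2
grasp_force: 61.4
```

servo_tool(commands=[[[255,0,0,0,0,0,6.65],[255,0,0,0,0,0,6.65],[255,0,0,0,0,0,6.65],[255,0,0,0,0,0,6.65],[255,0,0,0,0,0,6.65],[255,0,0,0,0,0,6.65],[255,0,0,0,0,0,0],[255,0,0,0,0,0,0],[255,0,0,0,0,0,0],[255,0,0,0,0,0,0]]])

```text
clock: 47.18
position: [538.6, 346.1, 244.5]
ee_rot: [0.743, -0.67, 0.001, -0.001]
contact_force: [0.7, -0.1, 0.0]
gripper_width: 22.5
grasp_force: 61.4
```

Run:
```python
from h import *
print(arm.read_state()["joints"].round(2))
plan((524.5,146.8,203),-174.15)
```

```text
[ 0.82  0.4   0.07  0.   -1.23 -0.72]
t 47.2 pos [538.6 346.1 244.5] A -174.1 zax [ 0.003 -0.    -1.   ] F [ 0.7 -0.1  0. ] w 22.5 gf 61.4
turn az 0.06 then tool shift mm [196.8  34.5  41.4]
```

servo_tool(commands=[[[255,0.0328,0.0057,0,0,0,0],[255,0.0328,0.0057,0,0,0,0],[255,0.0328,0.0057,0,0,0,0],[255,0.0328,0.0057,0,0,0,0],[255,0.0328,0.0057,0.02,0,0,0],[255,0.0328,0.0057,0.02,0,0,0],[255,0,0,0,0,0,0],[255,0,0,0,0,0,0],[255,0,0,0,0,0,0],[255,0,0,0,0,0,0]]])

```text
clock: 48.02
position: [525.7, 148.0, 205.5]
ee_rot: [0.743, -0.67, 0.001, -0.002]
contact_force: [0.7, 0.4, -0.9]
gripper_width: 22.1
grasp_force: 61.4
```

servo_tool(commands=[[[255,0,0,0,0,0,0],[255,0,0,0,0,0,0]]])

```text
clock: 48.18
position: [525.2, 148.0, 205.0]
ee_rot: [0.743, -0.67, 0.001, -0.002]
contact_force: [-1.0, -0.2, -0.8]
gripper_width: 22.7
grasp_force: 61.4
```

```bash
cat > col.py <<'E'
from h import *
plan((524.5,146.8,203),-174.15)
d=cams.get_image("wrist"); f=d["frame"]; cv2.imwrite("pics/col.png",f); h=cv2.cvtColor(f,cv2.COLOR_BGR2HSV)
oblobs(d,(260,200,380,400))
for p in([524.5,146.8,96],[526,122,96]): print(proj(d,p).round(1))
for r in range(200,300,8):
    print(r,"".join(" .:-=+*#%@"[min(9,int(v)//26)] for v in h[r,290:355,2]),"".join(str(min(9,int(v)//26)) for v in h[r,290:355,1]))
E
python3 col.py
```

```text
t 48.2 pos [525.2 148.  205. ] A -174.1 zax [ 0.004  0.001 -1.   ] F [-1.  -0.2 -0.8] w 22.7 gf 61.4
turn az 0.06 then tool shift mm [1.2 0.8 2. ]
o 1399.5 [351.5 321. ] (342, 262, 20, 119) [502.9 192.4 130. ]
o 1555.5 [296.3 320.9] (286, 262, 20, 119) [536.4 195.9 130. ]
[324.2 229.4]
[325.9 192.1]
200 @@@@@@@@@%%%%%%#+=-------------=#@@@@@@@@@@%%#################### 00000000000000000000000000000000000000000000111111111111111111111
208 %@@@@@%@%%%%%%%#+=-------------+#@@@@@@@@@@%%#################### 00000000000000000000000000000000000000000000111111111111111111111
216 %@@@@@@@%%%%%%%#*+++===++*######%@@@@@@@@@@@%#################### 00000000000000000000000000000000000000000000111111111111111111111
224 %@@@@@%%%%%%%%%%%%%%%%%%%%######%@@@@@@@@@@%%#################### 00000000000000000000000000000000000000000000111111111111111111111
232 %@@@@@%%%%%%%%%%%%%%%%%%%%######%@@@@@@@@@@%%%%%%%%%%%%%%%%%%%%%% 00000000000000000000000000000000000000000000000000000000000000000
240 %%@@@@%%%%%%%%%%%%%%%%%%%%######%@@@@@@@@@@%%%@@@@@@%%%@@@@@@@%%@ 0000000000000000000000000000000000000000000000000
[... 268 characters left out ...]
00000000000000000000
264 ==:......-*%%%%%%%%%%%%%%%%%%%%@@@@@@@@@@@@%%%@@%%%%%%%%%*=...... 87630000000000000000000000000000000000000000000000000000000000002
272 +++=-:...-+%%%%%%%%%%%%%%%%%%%%%@@%%%%%%%%%%@@@@%%%%%%%%%*-...:-= 88887520000000000000000000000000000000000000000000000000000002578
280 #*++++=-::=*#%%%%%%%##*+====--------------===+**#%%%%%%%#+-:-=+++ 88888887400000000000000000000000000000000000000000000000000478888
288 @@@@@#++++++++++*#*=-----------------------------===++++++++++*## 88888888888888753210000000000000000000000000000000257888888888888
296 =====+++++++++++++==========++++++++++++++++++======+++++++++=-:: 67778888888888863100000000000000000000000000000000257888888888766
```

servo_tool(commands=[[[255,0.001,0.0008,0.02,0,0,0],[255,0,0,0.02,0,0,0],[255,0,0,0.02,0,0,0],[255,0,0,0.01,0,0,0],[255,0,0,0,0,0,0],[255,0,0,0,0,0,0],[255,0,0,0,0,0,0]]])

```text
clock: 48.82
position: [525.2, 146.5, 135.8]
ee_rot: [0.742, -0.67, 0.002, -0.002]
contact_force: [0.8, 0.2, -0.4]
gripper_width: 22.1
grasp_force: 61.4
```

servo_tool(commands=[[[255,0,0,0.004,0,0,0],[255,0,0,0.004,0,0,0],[255,0,0,0.004,0,0,0],[255,0,0,0,0,0,0],[255,0,0,0,0,0,0]]])

```text
clock: 49.23
position: [524.2, 145.7, 122.3]
ee_rot: [0.742, -0.67, 0.001, -0.001]
contact_force: [0.0, 0.5, -0.1]
gripper_width: 22.5
grasp_force: 61.4
```

servo_tool(commands=[[[255,0,0,0.002,0,0,0],[255,0,0,0.002,0,0,0],[255,0,0,0,0,0,0],[255,0,0,0,0,0,0]]])

```text
clock: 49.57
position: [524.3, 145.8, 118.4]
ee_rot: [0.742, -0.67, 0.001, -0.001]
contact_force: [-0.3, -0.3, -0.3]
gripper_width: 22.5
grasp_force: 61.4
```

servo_tool(commands=[[[255,0,0,0.001,0,0,0],[255,0,0,0.001,0,0,0],[255,0,0,0,0,0,0]]])

```text
clock: 49.82
position: [524.2, 145.8, 116.3]
ee_rot: [0.742, -0.67, 0.001, -0.001]
contact_force: [0.3, -0.1, -0.5]
gripper_width: 22.5
grasp_force: 61.4
```

servo_tool(commands=[[[255,0,0,0.001,0,0,0],[255,0,0,0,0,0,0]]])

```text
clock: 49.98
position: [524.2, 145.8, 115.4]
ee_rot: [0.742, -0.67, 0.001, -0.001]
contact_force: [-0.1, -0.2, -0.8]
gripper_width: 22.2
grasp_force: 61.4
```

servo_tool(commands=[[[255,0,0,0.001,0,0,0],[255,0,0,0,0,0,0]]])

```text
clock: 50.15
position: [524.5, 145.9, 114.6]
ee_rot: [0.742, -0.67, 0.001, -0.001]
contact_force: [-0.3, 0.1, -0.5]
gripper_width: 22.3
grasp_force: 61.4
```

servo_tool(commands=[[[255,0,0,0.001,0,0,0],[255,0,0,0,0,0,0]]])

```text
clock: 50.32
position: [524.6, 146.0, 114.3]
ee_rot: [0.742, -0.67, 0.001, -0.001]
contact_force: [-1.2, 0.9, 3.3]
gripper_width: 22.4
grasp_force: 61.9
```

servo_tool(commands=[[[255,0,0,0.001,0,0,0],[255,0,0,0,0,0,0]]])

```text
clock: 50.48
position: [525.0, 146.0, 114.2]
ee_rot: [0.742, -0.67, 0.002, -0.002]
contact_force: [-3.7, 0.8, 8.1]
gripper_width: 22.6
grasp_force: 62.4
```

Barrel contact felt. Back off, then release and rise.

servo_tool(commands=[[[255,0,0,-0.0035,0,0,0],[255,0,0,0,0,0,0],[255,0,0,0,0,0,0],[0,0,0,0,0,0,0],[0,0,0,0,0,0,0],[0,0,0,0,0,0,0],[0,0,0,0,0,0,0],[0,0,0,0,0,0,0],[0,0,0,-0.02,0,0,0],[0,0,0,-0.04,0,0,0]]])

```text
clock: 51.32
position: [521.0, 144.4, 171.8]
ee_rot: [0.742, -0.671, -0.001, 0.005]
contact_force: [1.0, 1.6, -0.2]
gripper_width: 85.2
grasp_force: 0.0
```

servo_tool(commands=[[[0,0,0,-0.04,0,0,0],[0,0,0,-0.04,0,0,0],[0,0,0,-0.04,0,0,0],[0,0.03,0,0,0,0,0],[0,0.03,0,0,0,0,0],[0,0,0,0,0,0,0],[0,0,0,0,0,0,0],[0,0,0,0,0,0,0],[0,0,0,0,0,0,0],[0,0,0,0,0,0,0]]])

```text
clock: 52.15
position: [529.8, 86.9, 295.7]
ee_rot: [0.742, -0.67, 0.001, -0.001]
contact_force: [1.0, 0.4, 0.6]
gripper_width: 85.4
grasp_force: 0.0
```

Run:
```python
from h import *
plan()
d=cams.get_image("wrist"); f=d["frame"]; cv2.imwrite("pics/w14.png",f); h=cv2.cvtColor(f,cv2.COLOR_BGR2HSV)
oblobs(d,(200,0,460,400),z=126)
print("post0,1,2 tops px",[proj(d,p).round() for p in([547,-72,94],[537,37,94],[526.5,146.5,94])])
# tile faces: beige
m=((h[...,0]>=14)&(h[...,0]<=26)&(h[...,1]>15)&(h[...,1]<70)&(h[...,2]>110)).astype(np.uint8)*255
for a,(c,wh,an),bb in blobs(m,100,(200,0,460,400)): print("beige",a,np.round(c),np.round(wh),round(an),bb,onz(d,c,26).round(1))
s=cams.get_image("scene"); cv2.imwrite("pics/scene3.png",s["frame"])
oblobs(s,(230,200,350,300),amin=8,z=126)
for p in([545,-73,126],[524,146,126]): print("scene expect",proj(s,p).round())
```

```text
t 52.1 pos [529.8  86.9 295.7] A -174.1 zax [ 0.002 -0.    -1.   ] F [1.  0.4 0.6] w 85.4 gf 0.0
o 1441.5 [413.6 136.2] (397, 87, 35, 100) [467.8  25.4 126. ]
o 219.0 [336.9 268.6] (331, 246, 15, 45) [512.5 138.8 126. ]
o 211.5 [306.8 268.8] (299, 247, 14, 44) [537.6 141.7 126. ]
post0,1,2 tops px [array([322., -13.]), array([320., 138.]), array([320., 260.])]
beige 1792.0 [344. 235.] [44. 47.] 90 (320, 213, 48, 45) [501.8 142.9  26. ]
beige 1966.0 [348.  18.] [37. 55.] 90 (320, 0, 56, 38) [523.2 -63.9  26. ]
scene expect [299. 219.]
scene expect [345. 256.]
```

Run:
```python
from h import *
plan((452.5,28,180),-174.15)
```

```text
t 52.2 pos [529.9  86.8 295.8] A -174.1 zax [ 0.002 -0.    -1.   ] F [0.  1.5 0.7] w 85.6 gf 0.0
turn az 0.03 then tool shift mm [ 50.6  83.2 115.6]
```

servo_tool(commands=[[[0,0.0169,0.0277,0,0,0,0],[0,0.0169,0.0277,0,0,0,0],[0,0.0169,0.0277,0,0,0,0],[0,0,0,0.035,0,0,0],[0,0,0,0.035,0,0,0],[0,0,0,0.03,0,0,0],[0,0,0,0.015,0,0,0],[0,0,0,0,0,0,0],[0,0,0,0,0,0,0],[0,0,0,0,0,0,0]]])

```text
clock: 53.08
position: [453.9, 27.8, 182.2]
ee_rot: [0.742, -0.67, 0.002, -0.002]
contact_force: [-0.5, -0.2, 0.7]
gripper_width: 85.1
grasp_force: 0.0
```

Run:
```python
from h import *
plan((452.5,28,84),-174.15)
d=cams.get_image("wrist"); cv2.imwrite("pics/w15.png",d["frame"]); oblobs(d,(230,0,460,420),z=103); print(proj(d,[452.5,28,100]))
oblobs(d,(0,0,640,300),z=126)
```

```text
t 53.1 pos [453.9  27.8 182.2] A -174.1 zax [ 0.005  0.001 -1.   ] F [-0.5 -0.2  0.7] w 85.1 gf 0.0
turn az 0.02 then tool shift mm [-0.3  1.9 98.1]
o 2217.0 [320.5 233.5] (312, 159, 18, 150) [456.2  19.4 103. ]
[325.30516626 246.18906465]
o 1423.5 [178.6  30. ] (158, 0, 42, 61) [528.8 -76.6 126. ]
o 2593.0 [113.   29.2] (75, 0, 77, 59) [557.7 -73.9 126. ]
o 2100.0 [320.5 229. ] (312, 159, 18, 141) [457.   9. 126.]
```

servo_tool(commands=[[[0,0,0,0.035,0,0,0],[0,0,0,0.035,0,0,0],[0,0,0,0.02,0,0,0],[0,0,0,0.008,0,0,0],[0,0,0,0,0,0,0],[0,0,0,0,0,0,0],[0,0,0,0,0,0,0]]])

```text
clock: 53.72
position: [454.6, 28.0, 84.6]
ee_rot: [0.742, -0.67, 0.002, -0.003]
contact_force: [-0.2, -0.1, -0.1]
gripper_width: 85.3
grasp_force: 0.0
```

servo_tool(commands=[[[255,0,0,0,0,0,0],[255,0,0,0,0,0,0],[255,0,0,0,0,0,0],[255,0,0,0,0,0,0],[255,0,0,0,0,0,0],[255,0,0,0,0,0,0],[255,0,0,0,0,0,0],[255,0,0,0,0,0,0],[255,0,0,0,0,0,0]]])

```text
clock: 54.47
position: [453.9, 27.6, 83.3]
ee_rot: [0.742, -0.67, 0.002, -0.002]
contact_force: [2.2, -0.3, 3.3]
gripper_width: 9.8
grasp_force: 58.5
```

servo_tool(commands=[[[255,0,-0.003,0,0,0,0],[255,0,-0.004,0,0,0,0],[255,0,-0.005,0,0,0,0],[255,0,-0.005,0,0,0,0],[255,0,-0.005,0,0,0,0],[255,0,-0.005,0,0,0,0],[255,0,-0.005,0,0,0,0],[255,0,-0.005,0,0,0,0],[255,0,-0.005,0,0,0,0],[255,0,-0.005,0,0,0,0]]])

```text
clock: 55.3
position: [498.6, 32.0, 83.3]
ee_rot: [0.742, -0.67, 0.0, 0.0]
contact_force: [-4.1, 1.9, 8.7]
gripper_width: 10.2
grasp_force: 59.1
```

servo_tool(commands=[[[255,0,-0.005,0,0,0,0],[255,0,-0.005,0,0,0,0],[255,0,-0.005,0,0,0,0],[255,0,-0.005,0,0,0,0],[255,0,-0.005,0,0,0,0],[255,0,-0.004,0,0,0,0],[255,0,-0.003,0,0,0,0],[255,0,-0.002,0,0,0,0]]])

```text
clock: 55.97
position: [532.5, 35.4, 83.3]
ee_rot: [0.742, -0.67, 0.0, 0.0]
contact_force: [-3.3, 1.0, 6.6]
gripper_width: 9.7
grasp_force: 59.0
```

servo_tool(commands=[[[255,0,-0.002,0,0,0,0],[255,0,-0.002,0,0,0,0],[255,0,-0.002,0,0,0,0],[255,0,-0.002,0,0,0,0]]])

```text
clock: 56.3
position: [540.2, 36.2, 83.3]
ee_rot: [0.742, -0.67, 0.0, 0.0]
contact_force: [-3.2, 1.4, 7.4]
gripper_width: 9.9
grasp_force: 59.0
```

servo_tool(commands=[[[255,0,-0.002,0,0,0,0],[255,0,-0.002,0,0,0,0],[255,0,-0.002,0,0,0,0],[255,0,-0.002,0,0,0,0]]])

```text
clock: 56.63
position: [542.1, 36.3, 83.2]
ee_rot: [0.742, -0.671, -0.004, 0.005]
contact_force: [-17.6, 5.2, 19.9]
gripper_width: 10.1
grasp_force: 60.5
```

servo_tool(commands=[[[255,0,-0.002,0,0,0,0],[255,0,-0.002,0,0,0,0]]])

```text
clock: 56.8
position: [548.0, 36.9, 83.3]
ee_rot: [0.742, -0.671, -0.003, 0.004]
contact_force: [-11.0, 3.6, 12.3]
gripper_width: 10.0
grasp_force: 59.6
```

servo_tool(commands=[[[255,0,-0.002,0,0,0,0],[255,0,-0.002,0,0,0,0]]])

```text
clock: 56.97
position: [554.0, 37.6, 83.3]
ee_rot: [0.742, -0.67, -0.001, 0.002]
contact_force: [-5.6, 2.1, 8.9]
gripper_width: 10.2
grasp_force: 59.3
```

servo_tool(commands=[[[255,0,-0.002,0,0,0,0],[255,0,-0.001,0,0,0,0]]])

```text
clock: 57.13
position: [558.6, 38.0, 83.3]
ee_rot: [0.742, -0.67, -0.0, 0.001]
contact_force: [-3.1, 0.2, 6.2]
gripper_width: 10.2
grasp_force: 59.1
```

servo_tool(commands=[[[255,0,-0.001,0,0,0,0],[255,0,-0.001,0,0,0,0]]])

```text
clock: 57.3
position: [561.0, 38.3, 83.3]
ee_rot: [0.742, -0.67, 0.0, 0.0]
contact_force: [-3.2, 1.0, 6.7]
gripper_width: 10.4
grasp_force: 59.1
```

servo_tool(commands=[[[255,0,-0.001,0,0,0,0],[255,0,-0.001,0,0,0,0]]])

```text
clock: 57.47
position: [561.0, 38.3, 83.3]
ee_rot: [0.742, -0.671, -0.001, 0.002]
contact_force: [-9.7, 2.2, 12.0]
gripper_width: 9.9
grasp_force: 59.7
```

servo_tool(commands=[[[255,0,-0.001,0,0,0,0],[255,0,0,0,0,0,0]]])

```text
clock: 57.63
position: [561.0, 38.2, 83.3]
ee_rot: [0.742, -0.671, -0.002, 0.003]
contact_force: [-10.7, 2.3, 11.7]
gripper_width: 10.1
grasp_force: 59.7
```

servo_tool(commands=[[[255,0,0.0015,0,0,0,0],[255,0,0,0,0,0,0],[0,0,0,0,0,0,0],[0,0,0,0,0,0,0],[0,0,0,0,0,0,0],[0,0,0,0,0,0,0],[0,0,0,0,0,0,0],[0,0,0,-0.02,0,0,0],[0,0,0,-0.04,0,0,0],[0,0,0,-0.04,0,0,0]]])

```text
clock: 58.47
position: [562.5, 38.2, 182.6]
ee_rot: [0.742, -0.67, -0.0, 0.001]
contact_force: [1.6, 0.8, 0.8]
gripper_width: 85.7
grasp_force: 0.0
```

servo_tool(commands=[[[0,0,0,-0.04,0,0,0],[0,0,0,-0.04,0,0,0],[0,0,0,-0.04,0,0,0],[0,-0.02,0.02,0,0,0,0],[0,0,0.02,0,0,0,0],[0,0,0,0,0,0,0],[0,0,0,0,0,0,0],[0,0,0,0,0,0,0],[0,0,0,0,0,0,0]]])

```text
clock: 59.22
position: [521.9, 54.4, 302.5]
ee_rot: [0.742, -0.67, 0.001, -0.001]
contact_force: [0.1, -0.6, -0.7]
gripper_width: 85.0
grasp_force: 0.0
```

Run:
```python
from h import *
plan()
d=cams.get_image("wrist"); f=d["frame"]; cv2.imwrite("pics/w16.png",f); h=cv2.cvtColor(f,cv2.COLOR_BGR2HSV)
print("orange/red:"); oblobs(d,(0,0,640,400),z=126,amin=60)
m=((h[...,0]>=14)&(h[...,0]<=26)&(h[...,1]>15)&(h[...,1]<70)&(h[...,2]>110)).astype(np.uint8)*255
for a,(c,wh,an),bb in blobs(m,150,(150,0,460,400)): print("foot",a,np.round(c),np.round(wh),round(an),bb,onz(d,c,26).round(1))
for i,y0 in((0,-110),(1,0),(2,110)):
    print("post",i,(np.array([547,-72])+109.5*np.array([.9948,.1019])+np.array([-.1019,.9948])*(y0+110)).round(1))
for n in("top","scene"):
    s=cams.get_image(n); cv2.imwrite(f"pics/{n}4.png",s["frame"])
    q=[oblobs(s,(230,150,420,330),amin=6,z=126)]
    print(n,[proj(s,p).round() for p in([654,-65,126],[635,155,126],[560,38,104])])
```

```text
t 59.2 pos [521.9  54.4 302.5] A -174.2 zax [ 0.002 -0.    -1.   ] F [ 0.1 -0.6 -0.7] w 85.0 gf 0.0
orange/red:
o 848.0 [137.5  24.2] (119, 6, 38, 37) [665.4 -63.  126. ]
o 520.5 [182.5  26. ] (171, 7, 24, 39) [633.8 -65.  126. ]
o 1006.5 [281.6 170.6] (272, 122, 20, 98) [557.   30.3 126. ]
o 323.0 [207.  296.6] (201, 274, 17, 48) [614.3 147.6 126. ]
o 490.5 [176.2 298.7] (160, 275, 30, 48) [641.2 152.5 126. ]
foot 2002.0 [228. 260.] [44. 67.] 87 (195, 238, 67, 46) [618.3 155.   26. ]
foot 3089.5 [212.  44.] [82. 59.] 3 (171, 14, 81, 61) [639. -63.  26.]
post 0 [655.9 -60.8]
post 1 [644.7  48.6]
post 2 [633.5 158. ]
o 20.5 [357. 184.] (355, 181, 5, 7) [664.4 -59.7 126. ]
o 15.0 [358.5 195. ] (356, 193, 6, 5) [634.6 -61.3 126. ]
o 10.5 [330. 226.] (326, 225, 9, 3) [557.   17.1 126. ]
top [array([359., 188.]), array([274., 200.]), array([322., 227.])]
scene [array([267., 231.]), array([310., 272.]), array([313., 246.])]
```

```bash
python3 -c "
from bench import ticket; print(ticket.job_done())"
```

```text
the job is handed in; nothing more can be done
None
```

I handed the job in, but no pass/fail verdict came back: both tiles present are clipped, on the right-hand and left-hand posts, and the carriage is pushed past the detent to its hard stop (final checks by force and pixel readings only).

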